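# Load the polishing bowl with a scoop of media and tally it

### The job

Using the scoop, move at least four of the six clay-coloured polishing stones from the black tub into the white polishing bowl, spilling none and never touching a stone with the gripper. Once they are in the bowl, log the load: swing the tally counter's lever right to its stop and let it spring back. Finish with the scoop standing flat on its rubber mat and the other things on the bench left where they were.

Things in the scene. Friction and masses are not known exactly. Their poses are not given: they have to be found in the camera images.
- tub: Black open smooth plastic tub fixed to the bench, outside 250 (x) x 134 (y) x 45 high, walls and floor 5 thick (inside 240 x 124, 40 deep). Origin under its centre; its floor inside is at z = 5. At the start the stones stand in its +x half; its -x half is empty, room to set the scoop down.
- scoop: Aluminium scoop with an open flat front. Floor 106 (x) x 110 (y) and 2 thick, standing level; origin at the centre of its underside; +x points to the open front lip at x = +53. Side walls 43 high behind x = +8, 20 high on to x = +18, none in front of that; back wall 50 high. Two straps carry a dark wooden crossbar handle above it: 104 long (y), 18 thick (x), 24 high. 170 g.
- scoop_grip (a point): Centre of the crossbar handle, at x = -15, z = +92 in the scoop's frame (bar from z = 80 to 104); pinch it from above, fingers in front of and behind the bar.
- scoop_lip (a point): Middle of the underside of the scoop's front lip.
- mat: Flat black rubber mat fixed to the bench, 170 (x) x 150 (y) x 4 high, the scoop's place. Origin under its centre.
- bowl: White round open polishing bowl on a grey foot, fixed to the bench. Rim 190 across at 110 high, wall 4, inside floor 136 across at 36 high, a tapered centre post up to 74 high. Origin under its centre at bench height.
- bowl_floor (a point): Point on the bowl's axis 30 above the bench, just under its inside floor.
- lever_axis (a point): Point on the vertical turning axis of the counter's lever, 66 above the bench, on top of the grey tally counter (72 x 76, 62 high, fixed to the bench).
- lever_post (a point): Top centre of the black upright finger post at the end of the counter's lever: post 16 across, from 70 to 106 above the bench, 70 from the axis. The flat steel arm beneath it is 14 wide.
- lever (a joint): Turn of the sprung counter lever: 0 at rest, grows anticlockwise seen from above, stop at 1.0 rad; the spring needs about 2.5 N at the post.
- media0: One of six alike clay-coloured ceramic polishing stones: smooth rounded drum 28 across and 24 high (flat ends 12 across), 22 g, slippery. Origin at the centre of one flat end, z along its axis; it stands on that end at the start.
- media1: One of six alike clay-coloured ceramic polishing stones: smooth rounded drum 28 across and 24 high (flat ends 12 across), 22 g, slippery. Origin at the centre of one flat end, z along its axis; it stands on that end at the start.
- media2: One of six alike clay-coloured ceramic polishing stones: smooth rounded drum 28 across and 24 high (flat ends 12 across), 22 g, slippery. Origin at the centre of one flat end, z along its axis; it stands on that end at the start.
- media3: One of six alike clay-coloured ceramic polishing stones: smooth rounded drum 28 across and 24 high (flat ends 12 across), 22 g, slippery. Origin at the centre of one flat end, z along its axis; it stands on that end at the start.
- media4: One of six alike clay-coloured ceramic polishing stones: smooth rounded drum 28 across and 24 high (flat ends 12 across), 22 g, slippery. Origin at the centre of one flat end, z along its axis; it stands on that end at the start.
- media5: One of six alike clay-coloured ceramic polishing stones: smooth rounded drum 28 across and 24 high (flat ends 12 across), 22 g, slippery. Origin at the centre of one flat end, z along its axis; it stands on that end at the start.
- spray: Black spray bottle, 66 across, 190 high, loose, near the bowl. Origin under its centre.
- jar: Glass jar, 60 across, 60 high, loose. Origin under its centre.
- tape: Roll of tape lying flat, 90 across, 35 high, loose. Origin under its centre.
- tin: Metal tin, 76 across, 100 high, loose. Origin under its centre.
- hammer: Hammer lying on the bench, about 240 long, loose; leave alone.

How it is judged:
On the way, in this order (a step that is already met when the one before it is completed fails the run):
1. at least four stones lie in the bowl ((distance between each of media0, media1, media2, media3 and bowl_floor below 0.09 m or distance between each of media0, media1, media2, media4 and bowl_floor below 0.09 m or distance between each of media0, media1, media2, media5 and bowl_floor below 0.09 m or distance between each of media0, media1, media3, media4 and bowl_floor below 0.09 m or distance between each of media0, media1, media3, media5 and bowl_floor below 0.09 m or distance between each of media0, media1, media4, media5 and bowl_floor below 0.09 m or distance between each of media0, media2, media3, media4 and bowl_floor below 0.09 m or distance between each of media0, media2, media3, media5 and bowl_floor below 0.09 m or distance between each of media0, media2, media4, media5 and bowl_floor below 0.09 m or distance between each of media0, media3, media4, media5 and bowl_floor below 0.09 m or distance between each of media1, media2, media3, media4 and bowl_floor below 0.09 m or distance between each of media1, media2, media3, media5 and bowl_floor below 0.09 m or distance between each of media1, media2, media4, media5 and bowl_floor below 0.09 m or distance between each of media1, media3, media4, media5 and bowl_floor below 0.09 m or distance between each of media2, media3, media4, media5 and bowl_floor below 0.09 m)), for 0.2 s.
2. after that, the counter's lever is swung to its stop (value of joint lever above 0.93 rad), for 0.02 s.
At the end, for the whole second after the job is handed in: At least four stones lie in the bowl (within 90 mm of bowl_floor), every other stone in bowl or tub; the lever is back (under 0.1 rad); the scoop stands flat (0.12 rad) and still on the mat, its floor centre within 70 mm (along) and 60 mm (across) of the mat centre ((distance between each of media0, media1, media2, media3 and bowl_floor below 0.09 m or distance between each of media0, media1, media2, media4 and bowl_floor below 0.09 m or distance between each of media0, media1, media2, media5 and bowl_floor below 0.09 m or distance between each of media0, media1, media3, media4 and bowl_floor below 0.09 m or distance between each of media0, media1, media3, media5 and bowl_floor below 0.09 m or distance between each of media0, media1, media4, media5 and bowl_floor below 0.09 m or distance between each of media0, media2, media3, media4 and bowl_floor below 0.09 m or distance between each of media0, media2, media3, media5 and bowl_floor below 0.09 m or distance between each of media0, media2, media4, media5 and bowl_floor below 0.09 m or distance between each of media0, media3, media4, media5 and bowl_floor below 0.09 m or distance between each of media1, media2, media3, media4 and bowl_floor below 0.09 m or distance between each of media1, media2, media3, media5 and bowl_floor below 0.09 m or distance between each of media1, media2, media4, media5 and bowl_floor below 0.09 m or distance between each of media1, media3, media4, media5 and bowl_floor below 0.09 m or distance between each of media2, media3, media4, media5 and bowl_floor below 0.09 m) and (distance between media0 and bowl_floor below 0.09 m or (x of media0 in the frame of tub between -0.122 and 0.122 m and y of media0 in the frame of tub between -0.064 and 0.064 m and height (world z) of media0 below 0.045 m)) and (distance between media1 and bowl_floor below 0.09 m or (x of media1 in the frame of tub between -0.122 and 0.122 m and y of media1 in the frame of tub between -0.064 and 0.064 m and height (world z) of media1 below 0.045 m)) and (distance between media2 and bowl_floor below 0.09 m or (x of media2 in the frame of tub between -0.122 and 0.122 m and y of media2 in the frame of tub between -0.064 and 0.064 m and height (world z) of media2 below 0.045 m)) and (distance between media3 and bowl_floor below 0.09 m or (x of media3 in the frame of tub between -0.122 and 0.122 m and y of media3 in the frame of tub between -0.064 and 0.064 m and height (world z) of media3 below 0.045 m)) and (distance between media4 and bowl_floor below 0.09 m or (x of media4 in the frame of tub between -0.122 and 0.122 m and y of media4 in the frame of tub between -0.064 and 0.064 m and height (world z) of media4 below 0.045 m)) and (distance between media5 and bowl_floor below 0.09 m or (x of media5 in the frame of tub between -0.122 and 0.122 m and y of media5 in the frame of tub between -0.064 and 0.064 m and height (world z) of media5 below 0.045 m)) and value of joint lever below 0.1 rad and x of scoop in the frame of mat between -0.07 and 0.07 m and y of scoop in the frame of mat between -0.06 and 0.06 m and angle between scoop's own z axis and vertical below 0.12 rad and height (world z) of scoop below 0.012 m and linear speed of scoop below 0.02 m/s); the robot touches nothing.
It fails at once if a bystander (spray bottle, jar, tape, tin or hammer) is moved more than 30 mm (distance of any of spray, jar, tape, tin, hammer from where it was at the start of the episode above 0.03 m).
It fails at once if the gripper's fingers touch a stone (contact force between the fingers and media0 above 0.3 N or contact force between the fingers and media1 above 0.3 N or contact force between the fingers and media2 above 0.3 N or contact force between the fingers and media3 above 0.3 N or contact force between the fingers and media4 above 0.3 N or contact force between the fingers and media5 above 0.3 N).
It also fails if it takes over 72 s, if anything falls off the work surface, if the arm or the gripper's body presses on something with over 40 N, if the wrist force passes 120 N, or if a joint passes its speed limit or range.

### The arm

A 6-joint arm with a two-finger parallel gripper is mounted at the origin on the work surface. World frame = base frame: x ahead of the robot, y to its left, z up, the work surface at z = 0. Lengths are in m, angles in rad, forces in N, time in s.
With the tool pointing down it reaches from about 0.425 to 1.125 m from the base axis. Payload 14.9 kg.
Tool frame: the origin (TCP) lies midway between the tips of the shut fingers; the grasp point (between the pads) lies 19 mm behind it; z points along the fingers, y is the line along which they close (so a half turn about z gives the same grasp; the last joint's range is limited). The gripper opens to 91 mm and grips with 3 to 60 N. Pads are 32 mm wide; open, the fingers measure 118 mm over their backs; the gripper's body (76 mm by 178 mm) begins 60 mm behind the grasp point.
Start: joints at [1.103, 0.379, 1.734, -0, 1.028, -0.033], TCP at [0.295, 0.635, 0.182] pointing down, gripper open.
Joint ranges: [-2.77, 2.77], [-0.74, 2.19], [0, 2.66], [-1.06, 4.2], [0.31, 2.87], [-3.08, 3.08]. Speed limits (rad/s): [1.89, 1.89, 2.39, 3.14, 3.14, 3.14].

### API

Orientations are given as a unit quaternion [x, y, z, w].
In Python, from station import readout, imaging, job, boxes_of, trace, tip_of gives the robot as it stands. The module is installed in compiled form; this text tells all that it offers.
- The arm moves only by the tool carry_out, never from a script. Its argument "commands" is a list that holds one entry, the list of rows, each a list of 7 numbers: the shift along the tool's x, y, z in cm, then the turn, a rotation vector about the tool's x, y, z in degrees, then the closure, from -1 (fully open) to 1 (shut). In form: [[[dx, dy, dz, ax, ay, az, grip], ...]]. A call has 1 to 10 rows; each row is the pose to reach, as a shift and turn from the pose commanded when the call began, along the tool's axes at that moment; what a row does not reach only later rows make up. A row lasts 1/10 s, in which the tool goes at most 50 mm and 8.59 degrees, less where a joint would pass 70% of its speed; a pose out of reach is approached as far as the arm can. A call with a gripper value outside its range is refused whole. The fingers move at their own pace and stop on an object; the grip force is fixed at half the most. Time passes only in rows, so rows that repeat a pose let the fingers close. It gives the time, the measured TCP pose, the force, the opening and the grip force at its end, in the units of the state.
- readout.read_state(): the state, without advancing time (a new reading comes with each control period).
- imaging.capture(name): name is "side" or "top"; returns a dict with "image" (384x512x3 uint8, red, green, blue), "z_map" (384x512 float32, m along the optical axis (not along the pixel's ray), 0 where there is no reading), "fov_y" (degrees; the focal length in pixels is half the picture's height over the tangent of half this angle, whatever the lens; pixels are square), "cx", "cy" (the principal point, pixels), "D" ([k1, k2, p1, p2, k3] as OpenCV has them; the pictures are not rectified), "R" (3x3) and "t" (3): a world point X has camera coordinates R X + t. Camera axes: x right, y down, z forward; pixel columns grow to the right and rows downward; lengths in m; the calibration is good to about 2 mm. A picture is of the moment at which its call begins.
- job.finish_job(): hands the job in; it is judged then, once.
Trained networks look in a picture, given as the dict that the camera call returned (one of the last four; its "shot" number tells which), for a name from the list of things; names that differ only in an ending like _2 or _b are one class to them, and where a whole thing is asked for, a point or a joint stands for the part that bears it (a point fixed in the world has none). Each returns a list of dicts, best first, with "score" (0 to 1); they miss things now and then, are a little off and sometimes report something else, mostly with a low value. They report only what shows in the picture. A call takes as long as a camera call.
- boxes_of(picture, target): "bbox" ([left, top, right, bottom] in pixels, round what is visible of it).
- trace(picture, target): "region" (384x512 bool, what is visible of it) and "bbox" ([left, top, right, bottom] in pixels, round what is visible of it).
- tip_of(picture, target): "location" ([row, column] in pixels: a listed point, or the origin of a listed thing).
The state is a dict: "t": time; "joint_positions": joint angles; "dq": joint speeds; "joint_efforts": joint torques, N m; "tool_pos": TCP position; "eef_rot": TCP orientation; "ft_force": force on the tool from outside, world axes, zero at the start; "moment": the same for the moment, N m; "finger_gap": finger opening in m; "grip_force": force on a finger pad.
Only numpy, scipy, OpenCV 4.12 (cv2) and the standard library are available. Lean on these libraries where they do the work, as an engineer would, in place of code of your own. Each camera call takes 0.05 s, during which the arm holds its last target. There are 200 camera calls.

## Working session

There is one attempt and no reset: what is moved stays moved. The work goes in short steps, Python scripts to look and compute and a tool call to move; the robot and the scene stay as the last step left them, time stands still between calls to the robot, and variables do not carry over. Pictures are saved under pics/ and viewed, at most 10 in all, crops included, and the job is handed in when it is done.

Besides the shell and the picture viewer there is one more tool, called after "Request:" as name(argument=value, ...), one argument or row to a line, values as JSON. carry_out: Moves the arm, as the interface text tells. Its arguments: {"type":"object","properties":{"commands":{"type":"array","items":{"type":"array","items":{"type":"array","items":{"type":"number"}}}}},"required":["commands"]}

```bash
mkdir -p pics
cat > h.py <<'E'
import numpy as np, cv2
from station import readout, imaging, job, boxes_of, trace, tip_of
def K(p):
    f=192/np.tan(np.radians(p["fov_y"])/2); return np.array([[f,0,p["cx"]],[0,f,p["cy"]],[0,0,1.]])
def cloud(p, mask):
    r,c=np.nonzero(mask&(p["z_map"]>0)); z=p["z_map"][r,c]
    u=cv2.undistortPoints(np.c_[c,r].astype(float)[:,None],K(p),np.array(p["D"]))[:,0]
    return (np.c_[u*z[:,None],z]-p["t"])@p["R"]
def ray(p,rc,z):
    u=cv2.undistortPoints(np.array([[[rc[1],rc[0]]]],float),K(p),np.array(p["D"]))[0,0]
    R=np.array(p["R"]);o=-R.T@p["t"];d=R.T@[u[0],u[1],1];return o+d*(z-o[2])/d[2]
def save(p,n): cv2.imwrite(f"pics/{n}.png",cv2.cvtColor(p["image"],cv2.COLOR_RGB2BGR))
E
python3 - <<'E'
from h import *
np.set_printoptions(precision=3,suppress=True)
s=readout.read_state(); print(s["t"],s["tool_pos"],s["eef_rot"],s["finger_gap"])
P={}
for n in("top","side"):
    p=P[n]=imaging.capture(n); save(p,n+"0"); print(n,-np.array(p["R"]).T@p["t"],p["fov_y"])
    for o in "tub scoop mat bowl lever_axis lever_post media0 spray jar tape tin hammer".split():
        for d in trace(p,o)[:7 if o=="media0" else 1]:
            X=cloud(p,d["region"]); print(o,round(d["score"],2),d["bbox"],np.median(X,0) if len(X) else 0,np.percentile(X,2,0),np.percentile(X,98,0))
    for o,z in [("scoop_grip",.096),("scoop_lip",.004),("scoop",.004),("tub",0),("mat",0),("bowl",0),("lever_axis",.066),("lever_post",.106),("bowl_floor",.03)]:
        for d in tip_of(p,o)[:1]: print("tip",o,round(d["score"],2),d["location"],ray(p,d["location"],z))
    for d in tip_of(p,"media0")[:7]: print("m",round(d["score"],2),ray(p,d["location"],.005))
h=np.hstack([P[n]["image"] for n in P])
E
```

```text
0.0 [0.295 0.635 0.181] [ 0.216  0.976 -0.001 -0.   ] 0.09121520455685686
top [0.417 0.025 0.974] 57.825374847543216
tub 0.81 [247.2, 153.2, 305.3, 249.3] [ 0.526 -0.027  0.005] [ 0.413 -0.096  0.   ] [0.656 0.049 0.046]
scoop 0.89 [359.3, 199.3, 419.5, 250.1] [ 0.46  -0.33   0.007] [ 0.416 -0.385  0.002] [ 0.522 -0.272  0.109]
mat 0.9 [354.3, 192.4, 411.5, 256.0] [ 0.517 -0.343  0.003] [ 0.391 -0.413 -0.   ] [ 0.561 -0.263  0.007]
bowl 0.65 [90.1, 193.1, 166.6, 273.6] [0.434 0.364 0.046] [0.349 0.267 0.026] [0.521 0.429 0.11 ]
lever_axis 0.87 [369.8, 136.1, 417.5, 185.3] [ 0.64  -0.346  0.059] [ 0.578 -0.4   -0.001] [ 0.71  -0.314  0.103]
lever_post 0.78 [394.5, 150.7, 406.9, 185.4] [ 0.614 -0.353  0.072] [ 0.574 -0.371  0.05 ] [ 0.655 -0.338  0.106]
media0 0.42 [269.4, 158.7, 279.0, 169.4] [ 0.633 -0.017  0.026] [ 0.622 -0.031  0.01 ] [ 0.648 -0.006  0.03 ]
media0 0.4 [281.7, 170.2, 290.4, 186.2] [ 0.594 -0.059  0.026] [ 0.583 -0.07   0.019] [ 0.607 -0.047  0.03 ]
spray 0.89 [112.3, 150.0, 156.4, 182.4] [0.598 0.327 0.123] [0.574 0.307 0.013] [0.632 0.361 0.19 ]
jar 0.64 [186.2, 25
[... 2451 characters left out ...]
6, 183.1, 373.8, 236.1] [ 0.703 -0.151  0.024] [ 0.638 -0.185  0.003] [ 0.869 -0.109  0.029]
tip scoop_grip 0.61 [298.9, 333.2] [ 0.458 -0.331  0.096]
tip scoop_lip 0.76 [306.8, 347.4] [ 0.516 -0.345  0.004]
tip scoop 0.86 [315.4, 331.1] [ 0.471 -0.332  0.004]
tip tub 0.65 [227.8, 259.7] [ 0.529 -0.027  0.   ]
tip mat 0.31 [208.1, 284.7] [ 0.635 -0.021  0.   ]
tip bowl 0.87 [177.9, 158.2] [0.428 0.344 0.   ]
tip lever_axis 0.77 [264.8, 392.1] [ 0.647 -0.363  0.066]
tip lever_post 0.64 [269.0, 373.7] [ 0.576 -0.348  0.106]
m 0.57 [ 0.551 -0.024  0.005]
m 0.52 [ 0.596 -0.066  0.005]
m 0.52 [ 0.63  -0.01   0.005]
m 0.5 [0.599 0.026 0.005]
m 0.43 [ 0.627 -0.053  0.005]
m 0.42 [0.64  0.038 0.005]
```

View pics/top0.png

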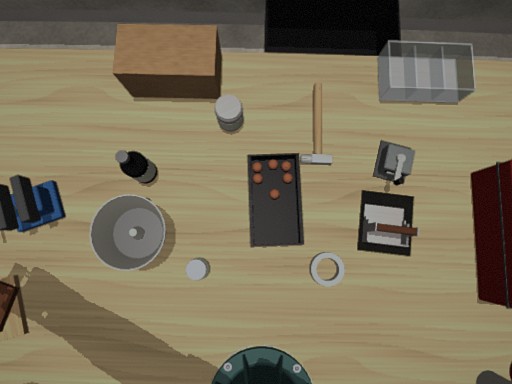

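View pics/side0.png

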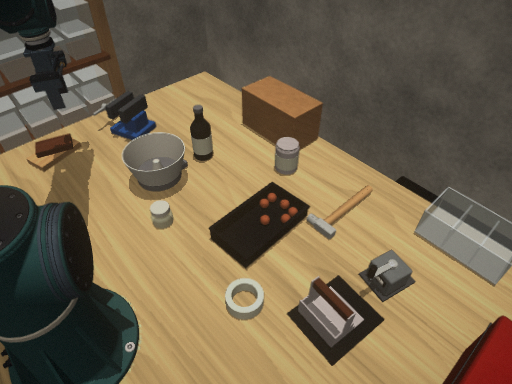

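The top view shows the tub with six stones at its far end (rows 160–195, cols 255–290), the bowl at (133,232), the scoop on its mat at about (388,228) and the lever post at (399,180). The hammer head sits right beside the tub's corner, at (318,158). The side view agrees with this. Next I'll refine the yaws.

Run:
```python
from h import *
np.set_printoptions(precision=4,suppress=True)
def rect(X):
    c,s,a=cv2.minAreaRect((X[:,:2]*1000).astype(np.float32)); return np.round(c,1),np.round(s,1),round(a,1),len(X)
C={k:[] for k in("tub","scoop","mat","bowl","lever_post")}
for n in("top","side"):
    p=imaging.capture(n)
    for o in C:
        d=trace(p,o)
        if d:
            X=cloud(p,d[0]["region"]); C[o].append(X)
        for X in [C[o][-1]]:
            z=X[:,2]
            if o=="tub": print(n,"tub rim",rect(X[(z>.035)&(z<.05)]))
            if o=="scoop": 
                H=X[(z>.095)&(z<.12)]; print(n,"handle",rect(H),H.mean(0),"all low",rect(X[z<.012]), "lip", )
            if o=="mat": print(n,"mat",rect(X[(z<.012)]))
            if o=="bowl":
                B=X[z>.104]; A=np.c_[2*B[:,:2],np.ones(len(B))]; r=np.linalg.lstsq(A,(B[:,:2]**2).sum(1),rcond=None)[0]; print(n,"bowl",r[:2],np.sqrt(r[2]+r[0]**2+r[1]**2))
            if o=="lever_post": H=X[z>.097]; print(n,"post",np.median(H,0),len(H))
    # stones by colour
    im=p["image"].astype(int); m=(im[...,0]>100)&(im[...,0]-im[...,2]>50)&(im[...,0]-im[...,1]>45)
    k,l,st,ce=cv2.connectedComponentsWithStats(m.astype(np.uint8))
    for i in range(1,k):
        if st[i,4]>15:
            X=cloud(p,l==i); M=X.mean(0)
            if .4<M[0]<.68 and -.1<M[1]<.06: print("stone",M,st[i,4])
```

```text
top tub rim (array([533.9, -24.2]), array([250.3, 144.6]), 3.4, 893)
top handle (array([ 455.6, -328.3]), array([110.8,  20.1]), 83.3, 341) [ 0.4558 -0.326   0.1064] all low (array([ 470.5, -341.6]), array([138.7, 108.1]), 84.4, 1086) lip
top mat (array([ 478.6, -340.4]), array([153.5, 174.7]), 85.9, 1494)
top bowl [0.4343 0.3421] 0.09191069861768802
top post [ 0.5806 -0.343   0.1042] 29
stone [ 0.6339 -0.0181  0.0272] 50
stone [ 0.6299 -0.0554  0.0274] 50
stone [0.6253 0.0258 0.0268] 52
stone [ 0.596  -0.0599  0.0271] 52
stone [0.5929 0.0232 0.0269] 51
stone [ 0.5504 -0.0242  0.0271] 52
side tub rim (array([532.3, -25.9]), array([252.7, 147.6]), 3.7, 1063)
side handle (array([767. , 103.9]), array([68.1, 65.8]), 44.4, 260) [0.7656 0.1026 0.1007] all low (array([751.4,  87. ]), array([28.9, 72.3]), 46.4, 48) lip
side mat (array([ 478.6, -341.1]), array([151.3, 176. ]), 84.6, 2354)
side bowl [0.4317 0.342 ] 0.09183139606010837
side post [nan nan nan] 0
stone [0.6213 0.022  0.0276] 44
stone [0.5891 0.0194 0.0279] 45
stone [ 0.6303 -0.0225  0.0275] 45
stone [ 0.6262 -0.0584  0.0277] 47
stone [ 0.5466 -0.0276  0.0279] 51
stone [ 0.5923 -0.0635  0.0282] 46
  return _methods._mean(a, axis=axis, dtype=dtype,
  ret = um.true_divide(
```

Run:
```python
from h import *
from scipy.optimize import least_squares
np.set_printoptions(precision=4,suppress=True)
def fit(X,h,x0,lo=0):
    def f(q):
        c,s=np.cos(q[2]),np.sin(q[2]); d=X[:,:2]-q[:2]; u=np.c_[d@[c,s],d@[-s,c]]; a=np.abs(u)-h
        return np.where((a<0).all(1),a.max(1),np.linalg.norm(np.maximum(a,0),axis=1))
    r=least_squares(f,x0,loss="soft_l1",f_scale=.002); return np.r_[r.x[:2],np.degrees(r.x[2])],np.median(abs(f(r.x)))
for n in("top","side"):
    p=imaging.capture(n)
    X=cloud(p,trace(p,"tub")[0]["region"]); X=X[(X[:,2]>.040)&(X[:,2]<.05)]
    print(n,"tub",fit(X,np.array([.1225,.0645]),[.533,-.025,.03]),len(X))
    for d in trace(p,"scoop")[:2]:
        X=cloud(p,d["region"]); H=X[(X[:,2]>.100)&(X[:,2]<.115)]
        if len(H)>30 and H[:,1].mean()<-.2:
            e=np.linalg.svd(H[:,:2]-H[:,:2].mean(0))[2][0]; print("handle",cv2.minAreaRect((H[:,:2]*1000).astype(np.float32)),H.mean(0),np.degrees(np.arctan(e[1]/e[0])))
s=readout.read_state(); print(s["t"])
from scipy.spatial.transform import Rotation as R
print(R.from_quat(s["eef_rot"]).as_matrix())
```

```text
top tub (array([ 0.5334, -0.0238,  3.4566]), np.float64(0.00213250157681346)) 842
handle ((456.7533264160156, -328.2070007324219), (110.7405014038086, 20.16132926940918), 84.46185302734375) [ 0.4559 -0.3267  0.1069] 83.96506204273906
side tub (array([ 0.5316, -0.0279,  3.4174]), np.float64(0.0022503287317102508)) 904
handle ((454.7635803222656, -328.6636047363281), (110.73468780517578, 23.06613540649414), 84.5277099609375) [ 0.4529 -0.3311  0.1081] 84.80964532298465
3.2
[[-0.9069  0.4212 -0.    ]
 [ 0.4212  0.9069 -0.    ]
 [ 0.     -0.     -1.    ]]
```

```bash
cat >> h.py <<'E'
from scipy.spatial.transform import Rotation as Ro
R0=np.array([[0,1,0],[1,0,0],[0,0,-1.]])
def rot(yaw,pitch=0): return Ro.from_euler("ZY",[yaw,pitch],degrees=True)*Ro.from_matrix(R0)
def rel(p,q,*targets):  # p,q start pose; targets (pos,yaw,pitch)
    for t in targets:
        d=q.inv().apply(np.array(t[0])-p)*100; a=np.degrees((q.inv()*rot(*t[1:])).as_rotvec()); print(t,np.round(d,2),np.round(a,1))
def now():
    s=readout.read_state(); p,q=np.array(s["tool_pos"]),Ro.from_quat(s["eef_rot"]); m=q.as_matrix()
    e=(q*Ro.from_matrix(R0).inv()).as_euler("ZYX",degrees=True)
    print("t",round(s["t"],2),"tcp",np.round(p,4),"ypr",np.round(e,2),"F",np.round(s["ft_force"],1),"gap",round(s["finger_gap"],4),"j",np.round(s["joint_positions"],2)); return p,q
E
python3 - <<'E'
from h import *
p,q=now()
g=[.4545,-.329]
rel(p,q,([.55,.25,.25],20),([.57,0,.25],-5.8),([*g,.18],-5.8),([*g,.077],-5.8))
E
```

```text
t 3.2 tcp [0.2949 0.6349 0.1819] ypr [65.09  0.    0.  ] F [-0.3  0.7  0.5] gap 0.0913 j [ 1.1   0.38  1.73  0.    1.03 -0.03]
([0.55, 0.25, 0.25], 20) [-39.35 -24.16  -6.81] [-0.   0.  45.1]
([0.57, 0, 0.25], -5.8) [-51.7  -45.99  -6.81] [-0.   0.  70.9]
([0.4545, -0.329, 0.18], -5.8) [-55.08 -80.69   0.19] [-0.   0.  70.9]
([0.4545, -0.329, 0.077], -5.8) [-55.08 -80.69  10.49] [-0.   0.  70.9]
```

Request:
carry_out(
  commands=[
    [[0, 0, -6.8, 0, 0, 0, -1], [0, 0, -6.8, 0, 0, 0, -1], [-39.4, -24.2, -6.8, 0, 0, 45, -1], [-39.4, -24.2, -6.8, 0, 0, 45, -1], [-39.4, -24.2, -6.8, 0, 0, 45, -1], [-39.4, -24.2, -6.8, 0, 0, 45, -1], [-39.4, -24.2, -6.8, 0, 0, 45, -1], [-39.4, -24.2, -6.8, 0, 0, 45, -1], [-39.4, -24.2, -6.8, 0, 0, 45, -1], [-51.7, -46, -6.8, 0, 0, 70.9, -1]],
  ],
)

```text
t: 4.2
tool_pos: [0.5016, 0.293, 0.2503]
eef_rot: [0.633, 0.774, 0.001, 0.0]
ft_force: [0.6, -0.3, -0.7]
finger_gap: 0.0907
grip_force: 0.0
```

Request:
carry_out(
  commands=[
    [[0, 0, 0, 0, 0, 0, -1], [0, 0, 0, 0, 0, 0, -1]],
  ],
)

```text
t: 4.4
tool_pos: [0.5002, 0.2938, 0.2502]
eef_rot: [0.633, 0.774, 0.0, 0.0]
ft_force: [-0.0, 1.0, 0.3]
finger_gap: 0.091
grip_force: 0.0
```

Run:
```python
from h import *
p,q=now()
g=[.4545,-.329]
rel(p,q,([.57,0,.25],-5.8),([*g,.18],-5.8),([*g,.077],-5.8))
```

```text
t 4.4 tcp [0.5002 0.2938 0.2502] ypr [11.42 -0.03  0.02] F [-0.   1.   0.3] gap 0.091 j [0.49 0.11 1.94 0.   1.09 0.29]
([0.57, 0, 0.25], -5.8) [-3.018e+01  1.020e+00  1.000e-02] [ 0.  -0.  17.2]
([0.4545, -0.329, 0.18], -5.8) [-60.14 -16.82   7.  ] [ 0.  -0.  17.2]
([0.4545, -0.329, 0.077], -5.8) [-60.15 -16.82  17.3 ] [ 0.  -0.  17.2]
```

Request:
carry_out(
  commands=[
    [[-30.2, 1, 0, 0, 0, 17.2, -1], [-30.2, 1, 0, 0, 0, 17.2, -1], [-30.2, 1, 0, 0, 0, 17.2, -1], [-30.2, 1, 0, 0, 0, 17.2, -1], [-30.2, 1, 0, 0, 0, 17.2, -1], [-30.2, 1, 0, 0, 0, 17.2, -1], [-30.2, 1, 0, 0, 0, 17.2, -1], [-60.1, -16.8, 5, 0, 0, 17.2, -1], [-60.1, -16.8, 5, 0, 0, 17.2, -1], [-60.1, -16.8, 5, 0, 0, 17.2, -1]],
  ],
)

```text
t: 5.4
tool_pos: [0.5207, -0.1394, 0.2285]
eef_rot: [0.74, 0.672, 0.0, 0.0]
ft_force: [0.5, -0.6, 1.0]
finger_gap: 0.0911
grip_force: 0.0
```

Run:
```python
from h import *
p,q=now()
g=[.4545,-.329]
rel(p,q,([*g,.16],-5.8),([*g,.077],-5.8))
```

```text
t 5.4 tcp [ 0.5207 -0.1394  0.2285] ypr [-5.49 -0.03  0.01] F [ 0.5 -0.6  1. ] gap 0.0911 j [-0.3   0.07  2.03  0.    1.05 -0.21]
([0.4545, -0.329, 0.16], -5.8) [-19.51  -4.78   6.85] [ 0.  -0.   0.3]
([0.4545, -0.329, 0.077], -5.8) [-19.51  -4.79  15.15] [ 0.  -0.   0.3]
```

Request:
carry_out(
  commands=[
    [[-19.5, -4.8, 5, 0, 0, 0.3, -1], [-19.5, -4.8, 5, 0, 0, 0.3, -1], [-19.5, -4.8, 5, 0, 0, 0.3, -1], [-19.5, -4.8, 5, 0, 0, 0.3, -1], [-19.5, -4.8, 5, 0, 0, 0.3, -1], [-19.5, -4.8, 5, 0, 0, 0.3, -1]],
  ],
)

```text
t: 6.0
tool_pos: [0.4539, -0.3287, 0.1782]
eef_rot: [0.743, 0.669, 0.0, -0.0]
ft_force: [0.4, 0.5, -0.0]
finger_gap: 0.0913
grip_force: 0.0
```

Run:
```python
from h import *
p,q=now()
g=[.4545,-.329]
rel(p,q,([*g,.077],-5.8))
p=imaging.capture("side"); save(p,"s1")
```

```text
t 6.0 tcp [ 0.4539 -0.3287  0.1782] ypr [-6.01  0.03  0.03] F [ 0.4  0.5 -0. ] gap 0.0913 j [-0.67  0.17  2.02  0.    0.96 -0.56]
([0.4545, -0.329, 0.077], -5.8) [-0.03  0.06 10.12] [-0.  -0.  -0.2]
```

View pics/s1.png

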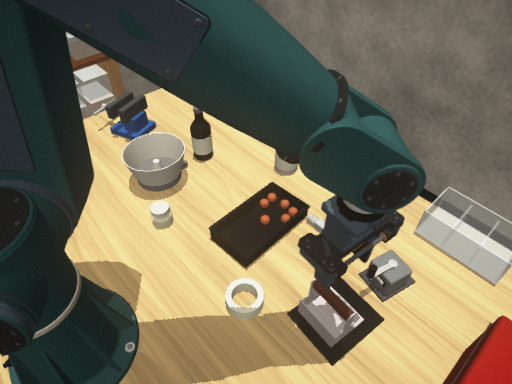

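The gripper hangs over the crossbar at (332,298), fingers in front of and behind it. Descending and gripping.

Request:
carry_out(
  commands=[
    [[0, 0.05, 5, 0, 0, 0, -1], [0, 0.05, 8, 0, 0, 0, -1], [0, 0.05, 10.1, 0, 0, 0, -1], [0, 0.05, 10.1, 0, 0, 0, -1], [0, 0.05, 10.1, 0, 0, 0, 1], [0, 0.05, 10.1, 0, 0, 0, 1], [0, 0.05, 10.1, 0, 0, 0, 1], [0, 0.05, 10.1, 0, 0, 0, 1], [0, 0.05, 10.1, 0, 0, 0, 1], [0, 0.05, 10.1, 0, 0, 0, 1]],
  ],
)

```text
t: 7.05
tool_pos: [0.4542, -0.3291, 0.0779]
eef_rot: [0.743, 0.669, 0.0, 0.0]
ft_force: [-0.2, 0.7, 0.0]
finger_gap: 0.0457
grip_force: 0.0
```

Request:
carry_out(
  commands=[
    [[0, 0, -3, 0, 0, 0, 1], [0, 0, -8, 0, 0, 0, 1], [0, 0, -12, 0, 0, 0, 1], [0, 0, -12, 0, 0, 0, 1]],
  ],
)

```text
t: 7.45
tool_pos: [0.4564, -0.3308, 0.2033]
eef_rot: [0.743, 0.669, 0.001, 0.004]
ft_force: [-0.1, -0.7, -0.1]
finger_gap: 0.0137
grip_force: 0.0
```

Run:
```python
from h import *
np.set_printoptions(precision=4,suppress=True)
p,q=now()
for n in("top","side"):
    c=imaging.capture(n)
    if n=="side": save(c,"s2")
    for d in trace(c,"scoop")[:1]:
        X=cloud(c,d["region"])
        Y=np.c_[(q.inv().apply(X-p))] # tool frame
        print(n,d["score"],len(X),"tool-frame y pct",np.percentile(Y[:,1],[2,50,98]),"x",np.percentile(Y[:,0],[2,98]),"z",np.percentile(Y[:,2],[2,50,98]))
        r=cv2.minAreaRect((Y[Y[:,2]>.06][:,:2]*1000).astype(np.float32)); print(r)
    for d in tip_of(c,"scoop_lip")[:1]: print(d, ray(c,d["location"],p[2]+.019-.092))
```

```text
t 7.45 tcp [ 0.4564 -0.3308  0.2033] ypr [-6.02 -0.39 -0.25] F [-0.1 -0.7 -0.1] gap 0.0137 j [-0.67  0.13  2.    0.    0.99 -0.56]
top 0.6 1758 tool-frame y pct [-0.0398  0.0015  0.0638] x [-0.0516  0.0587] z [0.0945 0.1964 0.2015]
((-7.854423522949219, 13.278335571289062), (139.5665740966797, 107.87822723388672), 0.12114977091550827)
{'location': [207.2, 388.3], 'score': 0.74} [ 0.5073 -0.2996  0.1303]
side 0.81 2404 tool-frame y pct [-0.0414 -0.0065  0.0631] x [-0.0528  0.0553] z [0.0928 0.1755 0.1986]
((19.926315307617188, 12.723583221435547), (110.3404541015625, 146.46231079101562), 89.37012481689453)
{'location': [304.5, 346.9], 'score': 0.68} [ 0.4498 -0.3657  0.1303]
```

View pics/s2.png

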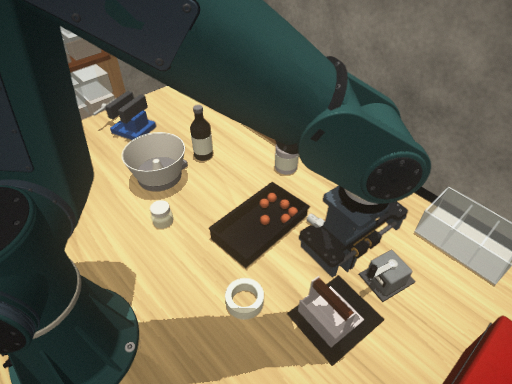

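The scoop is still on its mat. The fingers close slowly, so I lifted too soon. Trying again with longer closing.

Request:
carry_out(
  commands=[
    [[0, 0, 0, 0, 0, 0, -1], [0, 0, 0, 0, 0, 0, -1], [0, 0, 0, 0, 0, 0, -1], [0, 0, 0, 0, 0, 0, -1], [0, 0, 0, 0, 0, 0, -1], [0, 0, 0, 0, 0, 0, -1], [0, 0, 0, 0, 0, 0, -1], [0, 0, 0, 0, 0, 0, -1], [0, 0, 2, 0, 0, 0, -1], [0, 0, 4, 0, 0, 0, -1]],
  ],
)

```text
t: 8.75
tool_pos: [0.4545, -0.3292, 0.1576]
eef_rot: [0.743, 0.669, 0.0, 0.001]
ft_force: [-0.0, -0.3, -0.4]
finger_gap: 0.0773
grip_force: 0.0
```

Run:
```python
from h import *
p,q=now()
rel(p,q,([.4545,-.329,.077],-5.9))
```

```text
t 8.75 tcp [ 0.4545 -0.3292  0.1576] ypr [-6.01 -0.07 -0.04] F [-0.  -0.3 -0.4] gap 0.0773 j [-0.67  0.19  2.03  0.    0.92 -0.56]
([0.4545, -0.329, 0.077], -5.9) [ 0.03 -0.01  8.06] [ 0.1  0.  -0.1]
```

Request:
carry_out(
  commands=[
    [[0, 0, 3, 0, 0, 0, -1], [0, 0, 6, 0, 0, 0, -1], [0, 0, 8.1, 0, 0, 0, -1], [0, 0, 8.1, 0, 0, 0, 1], [0, 0, 8.1, 0, 0, 0, 1], [0, 0, 8.1, 0, 0, 0, 1], [0, 0, 8.1, 0, 0, 0, 1], [0, 0, 8.1, 0, 0, 0, 1], [0, 0, 8.1, 0, 0, 0, 1], [0, 0, 8.1, 0, 0, 0, 1]],
  ],
)

```text
t: 9.75
tool_pos: [0.4542, -0.329, 0.0769]
eef_rot: [0.743, 0.669, 0.0, 0.0]
ft_force: [1.3, 0.1, 0.6]
finger_gap: 0.0384
grip_force: 0.0
```

Request:
carry_out(
  commands=[
    [[0, 0, 0, 0, 0, 0, 1], [0, 0, 0, 0, 0, 0, 1], [0, 0, 0, 0, 0, 0, 1], [0, 0, 0, 0, 0, 0, 1], [0, 0, 0, 0, 0, 0, 1]],
  ],
)

```text
t: 10.25
tool_pos: [0.4541, -0.3289, 0.0766]
eef_rot: [0.743, 0.669, -0.0, -0.0]
ft_force: [-0.7, 0.3, 0.3]
finger_gap: 0.0005
grip_force: 0.0
```

Run:
```python
from h import *
now()
c=imaging.capture("side"); im=c["image"][190:380,230:440]; d=imaging.capture("top")["image"][120:290,320:470]
a=cv2.resize(im,None,fx=3,fy=3)[:570]; 
cv2.imwrite("pics/s3.png",cv2.cvtColor(a,cv2.COLOR_RGB2BGR))
```

```text
t 10.25 tcp [ 0.4541 -0.3289  0.0766] ypr [-6.01  0.    0.  ] F [-0.7  0.3  0.3] gap 0.0005 j [-0.67  0.32  2.06 -0.    0.77 -0.56]
```

View pics/s3.png

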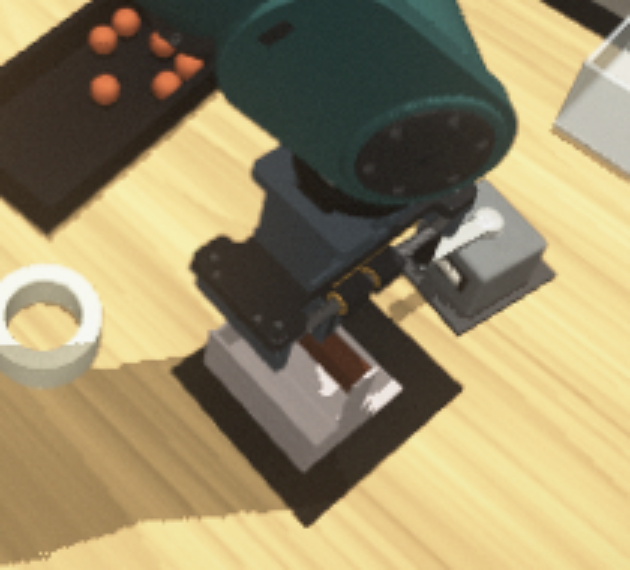

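Run:
```python
from h import *
np.set_printoptions(precision=1,suppress=True,linewidth=200)
p,q=now()
for n in("side","top"):
    c=imaging.capture(n); X=cloud(c,np.ones((384,512),bool)); Y=q.inv().apply(X-p)*1000
    r,cc=np.nonzero(c["z_map"]>0); col=c["image"][r,cc].astype(int)
    m=(abs(Y[:,0])<70)&(abs(Y[:,1])<100)&(Y[:,2]>-60)&(Y[:,2]<60)
    Y=Y[m];col=col[m]
    wood=(col[:,0]>col[:,2]*1.5)&(col[:,0]>30)&(Y[:,2]<10)
    print(n,"wood",wood.sum(),np.percentile(Y[wood],[2,50,98],axis=0) if wood.sum()>5 else "")
    dark=(Y[:,2]<25)&(Y[:,2]>-45)&(col.max(1)<90)&~wood
    print("dark",dark.sum(),np.percentile(Y[dark],[5,25,50,75,95],axis=0) if dark.sum()>5 else "")
    H,_,_=np.histogram2d(Y[Y[:,2]<25][:,1],Y[Y[:,2]<25][:,2],bins=[range(-100,101,20),range(-60,31,10)]); print(H.astype(int))
```

```text
t 10.35 tcp [ 0.5 -0.3  0.1] ypr [-6.  0.  0.] F [ 0.4 -0.5  0.3] gap 0.0005 j [-0.7  0.3  2.1 -0.   0.8 -0.6]
side wood 210 [[-50.2  -8.7 -35. ]
 [-32.3  -5.4 -31.3]
 [ -7.1   7.4 -14.2]]
dark 14 [[-19.8 -10.4 -44.3]
 [-19.   -9.  -42.3]
 [-18.5  -7.3 -40.5]
 [-16.5  -1.6 -38.6]
 [-13.5   3.  -37.2]]
[[ 0  0  0  0  0  0  0  0  0]
 [ 0  0  0  0  0  0  0  0  0]
 [ 0  0  0  0  0  0  0  0  0]
 [ 0  0  0  0  0  0  0 15 86]
 [14 13 74 62 52 10  8  9  3]
 [ 7  8 82  8  5  6  6  5  3]
 [ 0  0  0  0  0  0  0  0  0]
 [ 0  0  0  0  0  0  0  0  0]
 [ 0  0  0  0  0  0  0  0  0]
 [ 0  0  0  0  0  0  0  0  0]]
top wood 92 [[ 16.   -6.2 -33.7]
 [ 33.9   1.4 -30.3]
 [ 50.5   8.8 -27.9]]
dark 96 [[ 14.   -8.5 -41.4]
 [ 28.2  -6.7 -29.8]
 [ 54.9  -0.  -14.5]
 [ 55.5   6.5   7.8]
 [ 56.3  10.9  21.4]]
[[ 0  0  0  0  0  0  0  0  0]
 [ 0  0  0  0  0  0  0  0  0]
 [ 0  0  0  0  0  0  0  0  0]
 [ 0  0  0  0  0  0  0  1 30]
 [ 7  6 38 25  8  6  6  4  3]
 [ 7  7 42 34  7  5  8  6  3]
 [ 0  0  0  0  0  0  0  0  0]
 [ 0  0  0  0  0  0  0  0  0]
 [ 0  0  0  0  0  0  0  0  0]
 [ 0  0  0  0  0  0  0  0  0]]
```

Request:
carry_out(
  commands=[
    [[0, 0, -1, 0, 0, 0, 1], [0, 0, -2, 0, 0, 0, 1], [0, 0, -3, 0, 0, 0, 1], [0, 0, -3, 0, 0, 0, 1]],
  ],
)

```text
t: 10.85
tool_pos: [0.455, -0.3296, 0.1086]
eef_rot: [0.743, 0.669, 0.0, 0.001]
ft_force: [-0.5, 0.1, -0.2]
finger_gap: 0.0004
grip_force: 0.0
```

Run:
```python
from h import *
p,q=now()
c=imaging.capture("side"); d=imaging.capture("top")
for cc in (c,d):
    for f in trace(cc,"scoop")[:1]:
        X=cloud(cc,f["region"]); print(f["score"],np.percentile(X[:,2],[2,20,50,98]))
a=cv2.resize(c["image"][230:370,270:430],None,fx=3.5,fy=3.5,interpolation=cv2.INTER_CUBIC); cv2.imwrite("pics/s4.png",cv2.cvtColor(a,cv2.COLOR_RGB2BGR))
```

```text
t 10.85 tcp [ 0.455  -0.3296  0.1086] ypr [-6.   -0.14 -0.09] F [-0.5  0.1 -0.2] gap 0.0004 j [-0.67  0.27  2.05 -0.    0.82 -0.56]
0.68 [0.00492765 0.00720674 0.02083229 0.11040754]
0.8 [0.00223386 0.00448095 0.00650172 0.10895028]
```

View pics/s4.png

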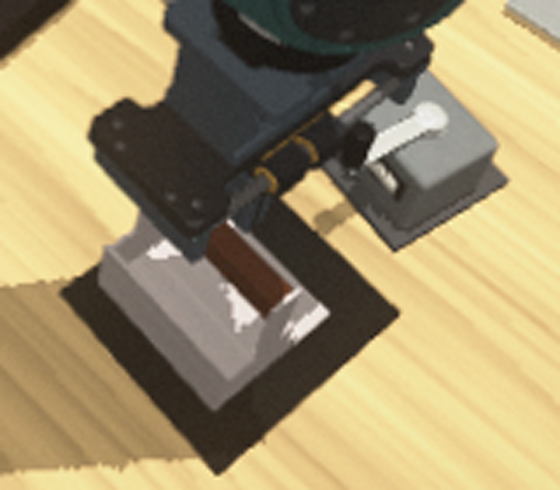

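Run:
```python
from h import *
p,q=now()
c=imaging.capture("side")
def proj(X): return cv2.projectPoints(np.array(X,float),cv2.Rodrigues(np.array(c["R"]))[0],np.array(c["t"]),K(c),np.array(c["D"]))[0][:,0]
print("start tcp px",proj([[.295,.635,.182],[.295,.635,.201],[.295,.635,.26]]))
i=cv2.imread("pics/side0.png")[20:150,0:110]; 
j=cv2.cvtColor(c["image"],cv2.COLOR_RGB2BGR).copy()
o=proj([p,p+[0,0,.019],p+[0,0,.079],p+[.05,0,.0],p+[-.05,0,0]]);print(o)
i2=cv2.imread("pics/s1.png")[220:350,270:400]
a=cv2.resize(i,None,fx=3.4,fy=3.4,interpolation=2);b=cv2.resize(i2,None,fx=3.1,fy=3.1,interpolation=2)
h=min(len(a),len(b));cv2.imwrite("pics/s5.png",np.hstack([a[:h],b[:h]]))
print(proj([[.4539,-.3287,.1782],[.4539+.045,-.3287,.1782],[.4539-.045,-.3287,.1782]]), a.shape,b.shape)
```

```text
t 11.05 tcp [ 0.4539 -0.3288  0.1064] ypr [-6.01  0.02  0.01] F [-0.9  0.5 -0.1] gap 0.0005 j [-0.67  0.27  2.05 -0.    0.82 -0.56]
start tcp px [[ 64.4795053  108.84615952]
 [ 62.40981052 103.64546614]
 [ 55.75143374  86.78177487]]
[[331.98984419 296.96980634]
 [333.43078348 292.33692203]
 [338.33893128 276.47944652]
 [346.82431681 282.66868266]
 [316.13074093 312.15605968]]
[[337.66552213 278.45996147]
 [351.81441156 265.15104989]
 [322.55875054 292.58708843]] (442, 374, 3) (403, 403, 3)
```

View pics/s5.png

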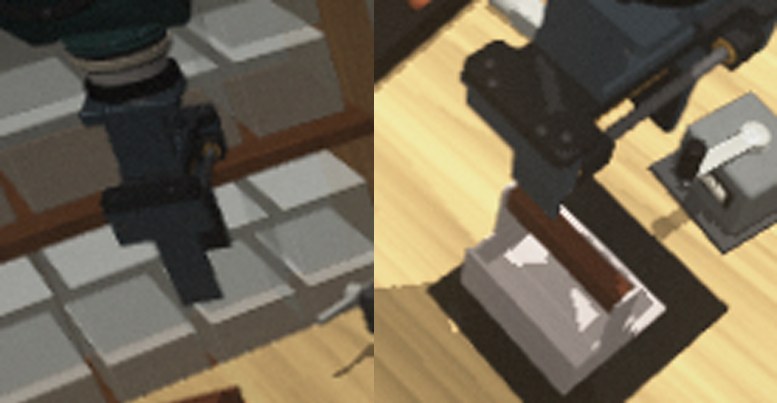

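Run:
```python
from h import *
np.set_printoptions(precision=1,suppress=True,linewidth=200)
p,q=now()
c=imaging.capture("side"); X=cloud(c,np.ones((384,512),bool)); Y=q.inv().apply(X-p)*1000
r,cc=np.nonzero(c["z_map"]>0); col=c["image"][r,cc].astype(int)
m=(abs(Y[:,0])<25)&(abs(Y[:,1])<100)&(Y[:,2]>-110)&(Y[:,2]<25)
for s in range(-110,25,8):
    k=m&(Y[:,2]>=s)&(Y[:,2]<s+8)
    if k.sum(): print(s,k.sum(),"x",np.percentile(Y[k,0],[5,50,95]),"y",np.percentile(Y[k,1],[5,50,95]),"col",np.median(col[k],0))
# grid of pixels near fingers
for R_ in range(284,312,3): print(R_,[ (int(a),int(b),int(z)) for a,b,z in (Y.reshape(-1,3)[[np.flatnonzero((r==R_)&(cc==C))[0] for C in range(318,340,3)]])])
```

```text
t 11.1 tcp [ 0.5 -0.3  0.1] ypr [-6.  0.  0.] F [ 0.2  0.5 -0.2] gap 0.0007 j [-0.7  0.3  2.  -0.   0.8 -0.6]
-110 2 x [-19.2 -18.1 -17. ] y [-25.  -25.  -24.9] col [52.5 53.  52.5]
-94 2 x [-10.7  -9.5  -8.3] y [-13.7 -13.7 -13.6] col [51.5 51.  51. ]
-86 6 x [-12.7  -8.6  -6.2] y [-13.5 -13.2 -12.5] col [51.  50.5 49.5]
-78 10 x [-18.6  -7.   -3.4] y [-13.1 -12.2  -8.1] col [50.  50.5 50.5]
-70 14 x [-19.4 -18.1  -3.3] y [-12.3  -9.7   2.9] col [51. 52. 52.]
-62 16 x [-19.1 -17.8 -10.6] y [-11.5  -7.2   6.5] col [49. 49. 49.]
-54 20 x [-19.3 -18.1 -13. ] y [-11.1  -6.    7. ] col [50.5 51.  50. ]
-46 17 x [-19.2 -17.7 -11.9] y [-10.7  -7.5   5.3] col [52. 53. 51.]
-38 4 x [-19.1 -18.5 -17.9] y [-5.3 -0.2  4.1] col [71.5 69.  65.5]
-6 112 x [-22.8 -10.8   1.5] y [-7.3  0.2  8.9] col [75. 47. 33.]
2 23 x [-23.5 -10.1  -0.5] y [-8.1 -7.1 -6.1] col [65. 42. 30.]
10 21 x [-23.5 -13.7   0.8] y [-8.1 -7.1 -5.6] col [65. 43. 31.]
18 4 x [-10.8  -6.9  -0.5] y [-7.4 -7.1 -6.9] col [115.5 100.   93. ]
284 [(-16, -81, -155), (-19, -77, -154), (-21, -73, -154), (-25, -70, -156), (-27, -65, -154
[... 543 characters left out ...]
86, -150), (-38, -81, -146), (2, -3, -3), (0, 2, -1), (-3, 7, -1), (-18, -7, -39)]
299 [(-23, -81, -115), (-32, -86, -134), (-38, -87, -143), (-38, -78, -135), (-1, -6, 0), (-5, -3, -3), (-9, 2, -2), (-13, 6, -3)]
302 [(40, 15, 98), (-29, -79, -111), (-36, -81, -124), (-38, -76, -121), (-3, -7, 7), (-9, -6, -1), (-14, -3, -3), (-17, 3, 0)]
305 [(35, 11, 102), (30, 15, 98), (-38, -81, -117), (23, 28, 102), (-5, -7, 18), (-11, -6, 9), (-19, -7, -3), (-22, -2, -2)]
308 [(29, 4, 98), (25, 11, 101), (20, 15, 98), (17, 22, 100), (13, 28, 101), (7, 32, 97), (-20, -5, 10), (-26, -6, 0)]
311 [(24, 0, 100), (19, 5, 98), (14, 10, 97), (11, 16, 99), (6, 21, 98), (2, 27, 98), (-1, 33, 100), (-28, -5, 9)]
```

The depth map shows the real fingertips sit about 37 mm above the reported TCP, so both grips closed above the bar. I'll allow for that offset.

Request:
carry_out(
  commands=[
    [[0, 0, 0, 0, 0, 0, -1], [0, 0, 0, 0, 0, 0, -1], [0, 0, 0, 0, 0, 0, -1], [0, 0, 0, 0, 0, 0, -1], [0, 0, 0, 0, 0, 0, -1], [0, 0, 0, 0, 0, 0, -1], [0, 0, 0, 0, 0, 0, -1], [0, 0, 0, 0, 0, 0, -1], [0, 0, 1.5, 0, 0, 0, -1], [0, 0, 3, 0, 0, 0, -1]],
  ],
)

```text
t: 12.15
tool_pos: [0.4541, -0.329, 0.0756]
eef_rot: [0.743, 0.669, 0.0, 0.0]
ft_force: [0.6, -0.1, -0.2]
finger_gap: 0.0773
grip_force: 0.0
```

Request:
carry_out(
  commands=[
    [[0, 0, 1.5, 0, 0, 0, -1], [0, 0, 3, 0, 0, 0, -1], [0, 0, 3.6, 0, 0, 0, -1], [0, 0, 3.6, 0, 0, 0, 1], [0, 0, 3.6, 0, 0, 0, 1], [0, 0, 3.6, 0, 0, 0, 1], [0, 0, 3.6, 0, 0, 0, 1], [0, 0, 3.6, 0, 0, 0, 1], [0, 0, 3.6, 0, 0, 0, 1], [0, 0, 3.6, 0, 0, 0, 1]],
  ],
)

```text
t: 13.15
tool_pos: [0.4542, -0.329, 0.0407]
eef_rot: [0.743, 0.669, 0.0, 0.0]
ft_force: [0.8, 0.3, -0.2]
finger_gap: 0.0382
grip_force: 0.0
```

Request:
carry_out(
  commands=[
    [[0, 0, 0, 0, 0, 0, 1], [0, 0, 0, 0, 0, 0, 1], [0, 0, 0, 0, 0, 0, 1], [0, 0, 0, 0, 0, 0, 1]],
  ],
)

```text
t: 13.55
tool_pos: [0.4541, -0.3289, 0.0406]
eef_rot: [0.743, 0.669, -0.0, -0.0]
ft_force: [0.6, 0.4, -1.1]
finger_gap: 0.018
grip_force: 30.0
```

```bash
cat >> h.py <<'E'
TUB=(np.array([.5325,-.026]),3.4)
OFF=np.array([-.068,0,.0366]) # TCP relative to lip, scoop frame
def liptcp(lip,yaw,pitch=0): return np.array(lip)+Ro.from_euler("ZY",[yaw,pitch],degrees=True).apply(OFF)
def tubw(x,y,z): a=np.radians(TUB[1]);c,s=np.cos(a),np.sin(a); return np.array([TUB[0][0]+c*x-s*y,TUB[0][1]+s*x+c*y,z])
E
python3 - <<'E'
from h import *
p,q=now()
A=lambda x,z,pt=0:(liptcp(tubw(x,0,z),3.4,pt),3.4,pt)
rel(p,q,([.4541,-.329,.14],-6,0),A(-.004,.105),A(-.004,.06),A(-.004,.02,1.5),A(-.004,.005,1.5))
E
```

```text
t 13.55 tcp [ 0.4541 -0.3289  0.0406] ypr [-6.    0.01  0.  ] F [ 0.6  0.4 -1.1] gap 0.018 j [-0.67  0.38  2.06 -0.    0.7  -0.56]
([0.4541, -0.329, 0.14], -6, 0) [-0.01  0.   -9.94] [-0. -0. -0.]
(array([ 0.46062673, -0.03027006,  0.1416    ]), 3.4, 0) [ 29.77  -2.47 -10.1 ] [-0.  -0.  -9.4]
(array([ 0.46062673, -0.03027006,  0.0966    ]), 3.4, 0) [29.77 -2.47 -5.6 ] [-0.  -0.  -9.4]
(array([ 0.46160638, -0.03021186,  0.05836749]), 3.4, 1.5) [29.78 -2.37 -1.78] [ 1.5 -0.1 -9.4]
(array([ 0.46160638, -0.03021186,  0.04336749]), 3.4, 1.5) [29.78 -2.37 -0.28] [ 1.5 -0.1 -9.4]
```

Request:
carry_out(
  commands=[
    [[0, 0, -3, 0, 0, 0, 1], [0, 0, -7, 0, 0, 0, 1], [0, 0, -10, 0, 0, 0, 1], [29.8, -2.5, -10, 0, 0, -9.4, 1], [29.8, -2.5, -10, 0, 0, -9.4, 1], [29.8, -2.5, -10, 0, 0, -9.4, 1], [29.8, -2.5, -10, 0, 0, -9.4, 1], [29.8, -2.5, -10, 0, 0, -9.4, 1], [29.8, -2.5, -10, 0, 0, -9.4, 1], [29.8, -2.5, -10, 0, 0, -9.4, 1]],
  ],
)

```text
t: 14.55
tool_pos: [0.4599, -0.0256, 0.1405]
eef_rot: [0.684, 0.729, 0.0, -0.0]
ft_force: [-0.0, -0.5, -1.5]
finger_gap: 0.018
grip_force: 30.0
```

Run:
```python
from h import *
np.set_printoptions(precision=4,suppress=True)
p,q=now()
for n in("side","top"):
    c=imaging.capture(n)
    for d in trace(c,"scoop")[:1]:
        X=cloud(c,d["region"]); Y=Ro.from_euler("Z",-3.4,degrees=True).apply(X-liptcp([0,0,0],3.4)*0-p)
        print(n,d["score"],"scoop-frame rel tcp: x",np.percentile(Y[:,0],[2,98]),"y",np.percentile(Y[:,1],[2,98]),"z",np.percentile(Y[:,2],[2,98]))
        F=Y[Y[:,2]<-.02]; print(cv2.minAreaRect((F[:,:2]*1000).astype(np.float32)))
    if n=="top": save(c,"t6")
A=lambda x,z,pt=0:(liptcp(tubw(x,0,z),3.4,pt),3.4,pt)
rel(p,q,A(-.004,.06),A(-.004,.02,1.5),A(-.004,.005,1.5))
```

```text
t 14.55 tcp [ 0.4599 -0.0256  0.1405] ypr [3.67 0.02 0.04] F [-0.  -0.5 -1.5] gap 0.018 j [-0.11  0.06  2.23  0.    0.86 -0.17]
side 0.72 scoop-frame rel tcp: x [-0.039   0.0655] y [-0.0566  0.0525] z [-0.0359  0.0688]
((44.769805908203125, 41.792381286621094), (256.32537841796875, 147.4270782470703), 54.22627258300781)
(array([ 0.4606, -0.0303,  0.0966]), 3.4, 0) [-0.48  0.05  4.39] [-0.  -0.   0.3]
(array([ 0.4616, -0.0302,  0.0584]), 3.4, 1.5) [-0.48  0.15  8.22] [ 1.5 -0.   0.3]
(array([ 0.4616, -0.0302,  0.0434]), 3.4, 1.5) [-0.48  0.15  9.72] [ 1.5 -0.   0.3]
```

View pics/t6.png

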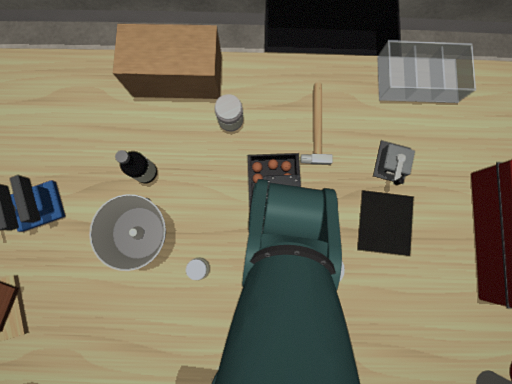

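The mat is empty at (385,222), so the scoop is in hand, and the stones are visible ahead of the arm at (257–287,165–178). Lowering into the tub.

Request:
carry_out(
  commands=[
    [[-0.5, 0.1, 0, 0, 0, 0.3, 1], [-0.5, 0.1, 4, 0, 0, 0.3, 1], [-0.5, 0.15, 6.5, 1.5, 0, 0.3, 1], [-0.5, 0.15, 8.2, 1.5, 0, 0.3, 1], [-0.5, 0.15, 9, 1.5, 0, 0.3, 1], [-0.5, 0.15, 9.5, 1.5, 0, 0.3, 1], [-0.5, 0.15, 9.5, 1.5, 0, 0.3, 1]],
  ],
)

```text
t: 15.45
tool_pos: [0.4631, -0.0353, 0.046]
eef_rot: [0.689, 0.725, -0.009, -0.009]
ft_force: [-2.2, 12.9, 13.8]
finger_gap: 0.0183
grip_force: 30.0
```

Run:
```python
from h import *
p,q=now()
A=lambda x,z,pt=0:(liptcp(tubw(x,0,z),3.4,pt),3.4,pt)
rel(p,q,A(-.004,.005,1.5),A(.1,.005,1.5),A(.119,.005,1.5))
```

```text
t 15.45 tcp [ 0.4631 -0.0353  0.046 ] ypr [2.95 1.46 0.07] F [-2.2 12.9 13.8] gap 0.0183 j [-0.12  0.25  2.24 -0.01  0.68 -0.17]
(array([ 0.46160638, -0.03021186,  0.04336749]), 3.4, 1.5) [ 0.52 -0.11  0.27] [ 0.  -0.1 -0.5]
(array([ 0.56542333, -0.02404399,  0.04336749]), 3.4, 1.5) [ 0.6  10.28  0.  ] [ 0.  -0.1 -0.5]
(array([ 0.58438988, -0.02291717,  0.04336749]), 3.4, 1.5) [ 0.61 12.18 -0.04] [ 0.  -0.1 -0.5]
```

Request:
carry_out(
  commands=[
    [[0.4, 0, -0.8, 0, 0, -0.5, 1], [0.6, 0, -0.8, 0, 0, -0.5, 1], [0.6, 0, -0.5, 0, 0, -0.5, 1], [0.6, 0, -0.2, 0, 0, -0.5, 1], [0.6, 0, -0.2, 0, 0, -0.5, 1]],
  ],
)

```text
t: 15.95
tool_pos: [0.4614, -0.0291, 0.0469]
eef_rot: [0.685, 0.729, -0.01, -0.009]
ft_force: [-0.4, -1.1, -1.4]
finger_gap: 0.0179
grip_force: 30.0
```

Run:
```python
from h import *
p,q=now()
A=lambda x,z,pt=0:(liptcp(tubw(x,0,z),3.4,pt),3.4,pt)
rel(p,q,A(-.004,.005,1.5))
c=imaging.capture("side"); a=cv2.resize(c["image"][150:300,190:340],None,fx=3.6,fy=3.6,interpolation=2); cv2.imwrite("pics/s7.png",cv2.cvtColor(a,cv2.COLOR_RGB2BGR))
```

```text
t 15.95 tcp [ 0.4614 -0.0291  0.0469] ypr [3.57 1.56 0.02] F [-0.4 -1.1 -1.4] gap 0.0179 j [-0.11  0.25  2.24 -0.01  0.68 -0.17]
(array([ 0.46160638, -0.03021186,  0.04336749]), 3.4, 1.5) [-0.12  0.02  0.35] [-0.1 -0.   0.2]
```

View pics/s7.png

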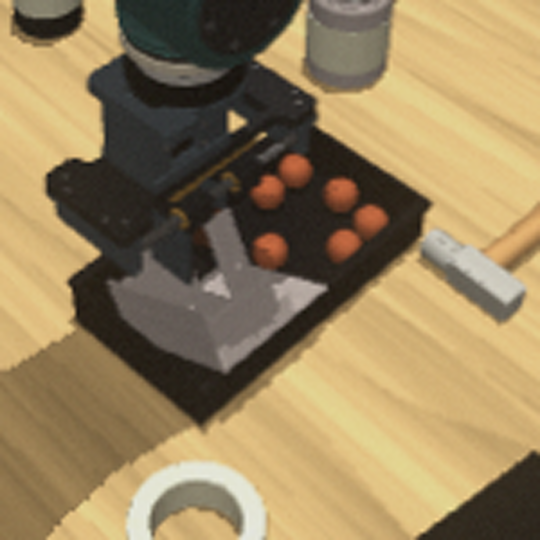

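The scoop lies free inside the tub, with its lip at about (325,290) and the nearest stone just ahead at (268,250). Touching down, then driving forward.

Request:
carry_out(
  commands=[
    [[-0.1, 0, 0.2, 0, 0, 0, 1], [-0.1, 0, 0.35, 0, 0, 0, 1], [-0.1, 0, 0.38, 0, 0, 0, 1], [-0.1, 1, 0.35, 0, 0, 0, 1], [-0.1, 2, 0.32, 0, 0, 0, 1], [-0.1, 3, 0.3, 0, 0, 0, 1], [-0.1, 4, 0.27, 0, 0, 0, 1], [-0.1, 5, 0.24, 0, 0, 0, 1]],
  ],
)

```text
t: 16.8
tool_pos: [0.5129, -0.0269, 0.0447]
eef_rot: [0.685, 0.729, -0.009, -0.009]
ft_force: [-6.3, -1.3, 15.9]
finger_gap: 0.0179
grip_force: 30.0
```

Run:
```python
from h import *
p,q=now()
A=lambda x,z,pt=0:(liptcp(tubw(x,0,z),3.4,pt),3.4,pt)
rel(p,q,A(.05,.005,1.5),A(.119,.005,1.5))
```

```text
t 16.8 tcp [ 0.5129 -0.0269  0.0447] ypr [ 3.6   1.44 -0.  ] F [-6.3 -1.3 15.9] gap 0.0179 j [-0.1   0.32  2.14 -0.01  0.7  -0.15]
(array([ 0.51551133, -0.02700931,  0.04336749]), 3.4, 1.5) [-0.02  0.26  0.13] [0.1 0.  0.2]
(array([ 0.58438988, -0.02291717,  0.04336749]), 3.4, 1.5) [-0.05  7.16 -0.04] [0.1 0.  0.2]
```

Request:
carry_out(
  commands=[
    [[0, 1, -0.13, 0, 0, 0, 1], [0, 2, -0.16, 0, 0, 0, 1], [0, 3, -0.18, 0, 0, 0, 1], [0, 4, -0.21, 0, 0, 0, 1], [0, 5, -0.23, 0, 0, 0, 1], [0, 5.8, -0.25, 0, 0, 0, 1], [0, 6.4, -0.27, 0, 0, 0, 1], [0, 6.4, -0.27, 0, 0, 0, 1]],
  ],
)

```text
t: 17.6
tool_pos: [0.5768, -0.0219, 0.0463]
eef_rot: [0.684, 0.729, -0.009, -0.009]
ft_force: [-9.4, 10.1, 29.1]
finger_gap: 0.0224
grip_force: 29.2
```

Run:
```python
from h import *
p,q=now()
A=lambda x,z,pt=0:(liptcp(tubw(x,0,z),3.4,pt),3.4,pt)
rel(p,q,A(.119,.005,1.5))
for n in("side","top"):
    c=imaging.capture(n); im=c["image"].astype(int); m=(im[...,0]>100)&(im[...,0]-im[...,2]>50)&(im[...,0]-im[...,1]>45)
    k,l,st,ce=cv2.connectedComponentsWithStats(m.astype(np.uint8))
    for i in range(1,k):
        if st[i,4]>8:
            X=cloud(c,l==i); M=X.mean(0) if len(X) else [0,0,0]
            if .4<M[0]<.7 and -.12<M[1]<.08:
                a=np.radians(3.4); d=M[:2]-TUB[0]; print(n,"stone tub xy",np.round([d@[np.cos(a),np.sin(a)],d@[-np.sin(a),np.cos(a)],M[2]],3),st[i,4])
    if n=="side": s=c
a=cv2.resize(s["image"][150:300,190:340],None,fx=3.6,fy=3.6,interpolation=2); cv2.imwrite("pics/s8.png",cv2.cvtColor(a,cv2.COLOR_RGB2BGR))
```

```text
t 17.6 tcp [ 0.5768 -0.0219  0.0463] ypr [3.63 1.49 0.05] F [-9.4 10.1 29.1] gap 0.0224 j [-0.08  0.4   2.02 -0.    0.75 -0.14]
(array([ 0.58438988, -0.02291717,  0.04336749]), 3.4, 1.5) [-0.15  0.76  0.28] [ 0.  -0.   0.2]
side stone tub xy [ 0.092 -0.041  0.028] 38
```

View pics/s8.png

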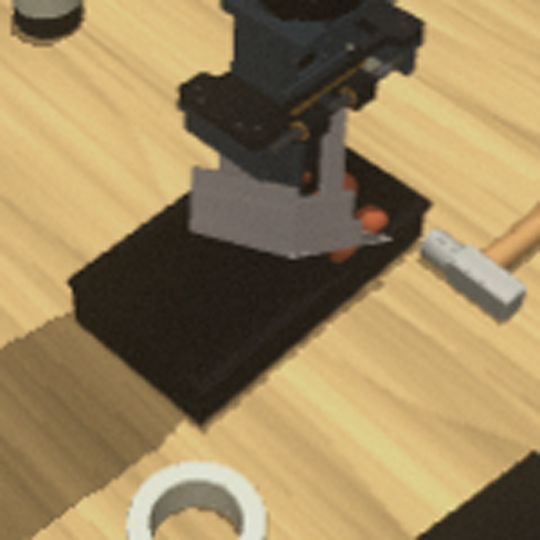

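A stone at (340,252) looks wedged under the near corner of the lip, and the grip opening has grown to 22 mm. Backing off to check.

Request:
carry_out(
  commands=[
    [[0, -1, -0.2, 0, 0, 0, 1], [0, -2, -0.15, 0, 0, 0, 1], [0, -3, -0.1, 0, 0, 0, 1], [0, -4, -0.1, 0, 0, 0, 1], [0, -4, -0.1, 0, 0, 0, 1]],
  ],
)

```text
t: 18.2
tool_pos: [0.5342, -0.0253, 0.0467]
eef_rot: [0.685, 0.729, -0.01, -0.01]
ft_force: [0.3, -0.8, -2.4]
finger_gap: 0.0188
grip_force: 28.8
```

```bash
cat >> h.py <<'E'
def stones(c):
    im=c["image"].astype(int); m=(im[...,0]>90)&(im[...,0]-im[...,2]>50)&(im[...,0]-im[...,1]>45)
    k,l,st,ce=cv2.connectedComponentsWithStats(m.astype(np.uint8)); a=np.radians(TUB[1])
    for i in range(1,k):
        X=cloud(c,l==i)
        if st[i,4]<6 or not len(X): continue
        M=X.mean(0); d=M[:2]-TUB[0]; 
        if .25<M[0]<.72 and -.15<M[1]<.5: print("stone world",np.round(M,3),"tub",np.round([d@[np.cos(a),np.sin(a)],d@[-np.sin(a),np.cos(a)]],3),"px",ce[i].astype(int),st[i,4])
E
python3 - <<'E'
from h import *
p,q=now(); now
for n in("side","top"):
    c=imaging.capture(n); print(n); stones(c)
    if n=="side": a=cv2.resize(c["image"][150:300,190:340],None,fx=3.6,fy=3.6,interpolation=2); cv2.imwrite("pics/s9.png",cv2.cvtColor(a,cv2.COLOR_RGB2BGR))
    for d in trace(c,"scoop")[:1]:
        X=cloud(c,d["region"]); Y=Ro.from_euler("ZY",[3.6,1.5],degrees=True).inv().apply(X-p)*1000
        print(d["score"],np.percentile(Y,[2,50,98],axis=0).round(1)); 
        L=Y[Y[:,0]>55]; print("lip",len(L),L.mean(0).round(1) if len(L) else "")
E
```

```text
t 18.2 tcp [ 0.5342 -0.0253  0.0467] ypr [3.58 1.57 0.02] F [ 0.3 -0.8 -2.4] gap 0.0188 j [-0.09  0.34  2.1  -0.01  0.73 -0.15]
side
stone world [ 0.626 -0.02   0.027] tub [0.093 0.001] px [282 202] 87
stone world [ 0.627 -0.059  0.027] tub [ 0.092 -0.038] px [292 210] 54
0.73 [[-209.2  183.3  -46.7]
 [-187.4  198.3   -1.9]
 [-159.4  234.2   11.9]]
lip 0 
top
0.49 [[-159.  -383.5  -49.7]
 [ -76.3 -308.5  -45.4]
 [   8.8 -234.1  -41. ]]
lip 0
```

View pics/s9.png

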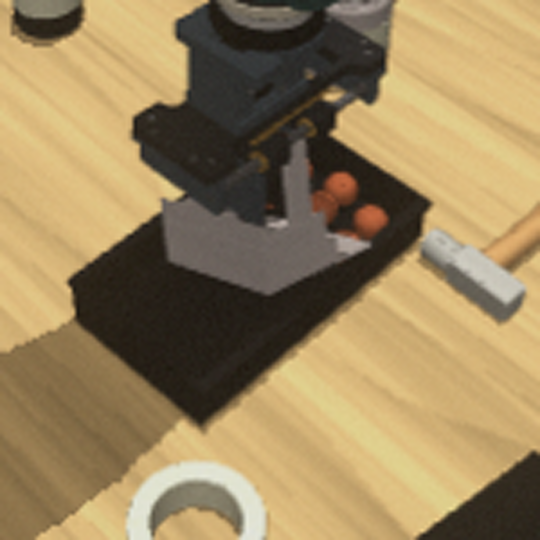

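Run:
```python
from h import *
np.set_printoptions(precision=1,suppress=True)
p,q=now()
c=imaging.capture("side"); r,cc=np.nonzero(c["z_map"]>0); col=c["image"][r,cc].astype(int)
X=cloud(c,np.ones((384,512),bool)); Y=Ro.from_euler("ZY",[3.6,1.5],degrees=True).inv().apply(X-p)*1000
g=(col.min(1)>75)&(np.ptp(col,axis=1)<25)&(Y[:,0]>-60)&(Y[:,0]<85)&(abs(Y[:,1])<75)&(Y[:,2]>-60)&(Y[:,2]<40)
S=Y[g]; print(len(S)); print(np.percentile(S,[1,10,50,90,99],axis=0))
rng=np.random.default_rng(0); A=S.copy()
for k in range(4):
    best=None
    for _ in range(400):
        t=A[rng.choice(len(A),3,False)]; n=np.cross(t[1]-t[0],t[2]-t[0]); 
        if np.linalg.norm(n)<20: continue
        n/=np.linalg.norm(n); i=abs((A-t[0])@n)<1.5
        if best is None or i.sum()>best.sum(): best=i
    B=A[best]; m=B.mean(0); n=np.linalg.svd(B-m)[2][2]; print("plane n",np.round(n,3),"pts",len(B),"mean",m,"min",B.min(0),"max",B.max(0)); A=A[~best]
    if len(A)<30: break
```

```text
t 18.4 tcp [ 0.5 -0.   0. ] ypr [3.6 1.5 0. ] F [-0.2 -0.2 -2.5] gap 0.0187 j [-0.1  0.3  2.1 -0.   0.7 -0.1]
449
[[-57.  -70.2 -24.3]
 [-55.4 -65.9   3.4]
 [-49.9 -10.7  26.7]
 [ 26.6  37.8  37.3]
 [ 45.   48.6  39.5]]
plane n [-1.   0.1  0.2] pts 245 mean [-52.2   3.6  24.1] min [-57.1 -63.5  -6. ] max [-44.8  51.5  39.7]
plane n [-0.   0.9 -0.4] pts 85 mean [-12.2 -64.9  32.2] min [-52.2 -72.6  13.2] max [ 45.8 -60.4  39.5]
plane n [0.3 0.4 0.9] pts 53 mean [ 26.1 -32.3   1.4] min [-57.1 -70.2 -26.2] max [47.3 22.1 39.7]
plane n [-1.   0.1  0.2] pts 20 mean [-53.5  11.2  24.1] min [-57.9 -29.8  -4.2] max [-47.7  47.   37.2]
```

The planes I fitted to the scoop show it has turned in the grip: about 24° roll and 11° pitch, its near side having ridden up on a stone. I'll go back to the empty half, set it down, let it settle and regrip.

Request:
carry_out(
  commands=[
    [[0, 0, -0.7, 0, 0, 0, 1], [0, 0, -1.4, 0, 0, 0, 1], [0, 0, -2, 0, 0, 0, 1], [0, -1.5, -2, 0, 0, 0, 1], [0, -3, -2, 0, 0, 0, 1], [0, -4.5, -2, 0, 0, 0, 1], [0, -6, -1.8, 0, 0, 0, 1], [0, -6, -1, 0, 0, 0, 1], [0, -6, -0.5, 0, 0, 0, 1], [0, -6, -0.5, 0, 0, 0, 1]],
  ],
)

```text
t: 19.45
tool_pos: [0.476, -0.029, 0.0527]
eef_rot: [0.685, 0.729, -0.01, -0.009]
ft_force: [0.3, -0.3, -0.9]
finger_gap: 0.0189
grip_force: 29.0
```

```bash
cat >> h.py <<'E'
def planes(c,p,q,yaw=3.5):
    np.set_printoptions(precision=2,suppress=True)
    r,cc=np.nonzero(c["z_map"]>0); col=c["image"][r,cc].astype(int)
    X=cloud(c,np.ones((384,512),bool)); Y=Ro.from_euler("Z",yaw,degrees=True).inv().apply(X-p)*1000
    g=(col.min(1)>75)&(np.ptp(col,axis=1)<25)&(Y[:,0]>-70)&(Y[:,0]<95)&(abs(Y[:,1])<80)&(Y[:,2]>-60)&(Y[:,2]<45)
    A=Y[g]; rng=np.random.default_rng(0)
    for k in range(3):
        if len(A)<30: break
        best=None
        for _ in range(400):
            t=A[rng.choice(len(A),3,False)]; n=np.cross(t[1]-t[0],t[2]-t[0])
            if np.linalg.norm(n)<20: continue
            n/=np.linalg.norm(n); i=abs((A-t[0])@n)<1.5
            if best is None or i.sum()>best.sum(): best=i
        B=A[best]; m=B.mean(0); n=np.linalg.svd(B-m)[2][2]; print("plane n",n,len(B),"mean",m,"min",B.min(0),"max",B.max(0)); A=A[~best]
E
python3 - <<'E'
from h import *
p,q=now()
c=imaging.capture("side"); stones(c); planes(c,p,q)
E
```

```text
t 19.45 tcp [ 0.476  -0.029   0.0527] ypr [3.59 1.55 0.02] F [ 0.3 -0.3 -0.9] gap 0.0189 j [-0.11  0.26  2.21 -0.01  0.7  -0.16]
stone world [0.604 0.019 0.028] tub [0.074 0.041] px [267 199] 111
stone world [ 0.62  -0.02   0.027] tub [0.088 0.001] px [281 204] 113
stone world [ 0.626 -0.059  0.027] tub [ 0.092 -0.038] px [292 210] 54
stone world [ 0.592 -0.062  0.027] tub [ 0.058 -0.04 ] px [285 217] 54
plane n [-0.97  0.07  0.22] 292 mean [-50.92   1.45  27.18] min [-56.08 -64.25  -6.64] max [-44.15  50.04  44.92]
plane n [ 0.02 -0.93  0.38] 133 mean [-12.32 -63.62  34.75] min [-53.77 -71.75  11.95] max [ 46.85 -58.53  44.77]
plane n [-0.27 -0.4  -0.88] 81 mean [ 28.84 -29.89  -0.78] min [-56.8  -72.35 -28.3 ] max [48.09 26.23 37.27]
```

All six stones are still in the tub and the scoop is empty. It had already rolled when it caught the wall on entry. Setting it down and releasing.

Request:
carry_out(
  commands=[
    [[0, 0, 0.4, 0, 0, 0, 1], [0, 0, 0.8, 0, 0, 0, 1], [0, 0, 0.8, 0, 0, 0, -1], [0, 0, 0.8, 0, 0, 0, -1], [0, 0, 0.8, 0, 0, 0, -1], [0, 0, 0.8, 0, 0, 0, -1], [0, 0, 0.8, 0, 0, 0, -1], [0, 0, 0.8, 0, 0, 0, -1], [0, 0, 0.8, 0, 0, 0, -1], [0, 0, 0.8, 0, 0, 0, -1]],
  ],
)

```text
t: 20.5
tool_pos: [0.476, -0.029, 0.0456]
eef_rot: [0.685, 0.729, -0.009, -0.009]
ft_force: [1.1, 0.2, -0.7]
finger_gap: 0.0798
grip_force: 0.2
```

Request:
carry_out(
  commands=[
    [[0, 0, 0.8, 0, 0, 0, -1], [0, 0, 0, -1.5, 0, 0, -1], [0, 0, -2, -1.5, 0, 0, -1], [0, 0, -5, -1.5, 0, 0, -1], [0, 0, -7, -1.5, 0, 0, -1]],
  ],
)

```text
t: 21.0
tool_pos: [0.4778, -0.0289, 0.1172]
eef_rot: [0.685, 0.729, 0.001, 0.0]
ft_force: [-0.7, 0.4, -1.0]
finger_gap: 0.0914
grip_force: 0.0
```

Run:
```python
from h import *
p,q=now()
c=imaging.capture("side"); stones(c); planes(c,np.array([.476,-.029,.043]),q,3.5)
X=cloud(c,np.ones((384,512),bool)); r,cc=np.nonzero(c["z_map"]>0); col=c["image"][r,cc].astype(int)
m=(col[:,0]>1.35*col[:,1])&(col[:,0]<100)&(X[:,2]>.09)&(X[:,2]<.125)&(abs(X[:,0]-.47)<.09)&(abs(X[:,1]+.03)<.09)
H=X[m]; print(len(H),np.percentile(H,[2,50,98],axis=0)); T=H[H[:,2]>np.percentile(H[:,2],40)]; print(cv2.minAreaRect((T[:,:2]*1000).astype(np.float32)))
cv2.imwrite("pics/s10.png",cv2.cvtColor(cv2.resize(c["image"][150:300,190:340],None,fx=3.6,fy=3.6,interpolation=2),cv2.COLOR_RGB2BGR))
```

```text
t 21.0 tcp [ 0.4778 -0.0289  0.1172] ypr [ 3.59 -0.09  0.01] F [-0.7  0.4 -1. ] gap 0.0914 j [-0.11  0.13  2.21  0.    0.81 -0.17]Traceback (most recent call last):
  File "<stdin>", line 3, in <module>
  File "h.py", line 31, in stones
    X=cloud(c,l==i)
  File "h.py", line 7, in cloud
    u=cv2.undistortPoints(np.c_[c,r].astype(float)[:,None],K(p),np.array(p["D"]))[:,0]
      ~~~~~~~~~~~~~~~~~~~^^^^^^^^^^^^^^^^^^^^^^^^^^^^^^^^^^^^^^^^^^^^^^^^^^^^^^^^
cv2.error: OpenCV(4.12.0) /io/opencv/modules/calib3d/src/undistort.dispatch.cpp:347: error: (-215:Assertion failed) CV_IS_MAT(_src) && CV_IS_MAT(_dst) && (_src->rows == 1 || _src->cols == 1) && (_dst->rows == 1 || _dst->cols == 1) && _src->cols + _src->rows - 1 == _dst->rows + _dst->cols - 1 && (CV_MAT_TYPE(_src->type) == CV_32FC2 || CV_MAT_TYPE(_src->type) == CV_64FC2) && (CV_MAT_TYPE(_dst->type) == CV_32FC2 || CV_MAT_TYPE(_dst->type) == CV_64FC2) in function 'cvUndistortPointsInternal'
```

I've now viewed 11 pictures, one more than the limit of 10, so I'll work from measurements alone and view no more.

```bash
sed -i 's/    r,c=np.nonzero(mask&(p\["z_map"\]>0)); z=/    r,c=np.nonzero(mask\&(p["z_map"]>0))\n    if not len(r): return np.zeros((0,3))\n    z=/' h.py
cat >> h.py <<'E'
def wood(c,ctr=(.47,-.03)):
    X=cloud(c,np.ones((384,512),bool)); r,cc=np.nonzero(c["z_map"]>0); col=c["image"][r,cc].astype(int)
    m=(col[:,0]>1.35*col[:,1])&(col[:,0]<110)&(X[:,2]>.07)&(X[:,2]<.13)&(abs(X[:,0]-ctr[0])<.09)&(abs(X[:,1]-ctr[1])<.09)
    H=X[m]
    if len(H)<15: print("no wood",len(H)); return
    T=H[H[:,2]>np.percentile(H[:,2],95)-.004]; print("wood",len(H),np.percentile(H,[2,50,98],axis=0).round(4).tolist(),"top",cv2.minAreaRect((T[:,:2]*1000).astype(np.float32)))
E
python3 - <<'E'
from h import *
p,q=now()
c=imaging.capture("side"); stones(c); planes(c,np.array([.476,-.029,.043]),q,3.5); wood(c)
E
```

```text
t 21.05 tcp [ 0.4794 -0.029   0.1197] ypr [ 3.6  -0.28 -0.02] F [3.7 0.1 2.2] gap 0.091 j [-0.11  0.12  2.2   0.    0.81 -0.17]
stone world [0.604 0.021 0.026] tub [0.074 0.042] px [267 199] 112
stone world [ 0.62  -0.02   0.027] tub [0.088 0.   ] px [281 204] 113
stone world [ 0.609 -0.061  0.027] tub [ 0.074 -0.039] px [288 213] 110
plane n [0.02 0.   1.  ] 297 mean [ -2.56   1.41 -35.53] min [-29.61 -40.47 -38.03] max [ 50.59  46.42 -33.3 ]
plane n [-1.    0.01  0.01] 160 mean [-56.17  -8.53   3.68] min [-57.7  -61.92 -11.04] max [-54.61  46.54  15.45]
plane n [-0.02 -1.   -0.01] 131 mean [-18.99  44.88  -8.72] min [-49.28  43.11 -37.57] max [13.08 46.78 36.44]
wood 278 [[0.4468, -0.0847, 0.0915], [0.4519, -0.0473, 0.1086], [0.4662, 0.0079, 0.112]] top ((456.7222595214844, -37.783348083496094), (18.118993759155273, 98.51542663574219), 3.9987637996673584)
```

The scoop now stands flat at yaw about 4° and all six stones are ahead of it. Regripping squarely.

Request:
carry_out(
  commands=[
    [[0, 0, 0, 0, 0, 0, -1], [0, 0, 0, 0, 0, 0, -1], [0, 0, 0, 0, 0, 0, -1]],
  ],
)

```text
t: 21.4
tool_pos: [0.477, -0.0288, 0.1146]
eef_rot: [0.685, 0.729, -0.0, -0.001]
ft_force: [0.1, -0.9, 1.1]
finger_gap: 0.0912
grip_force: 0.0
```

Run:
```python
from h import *
p,q=now()
c=imaging.capture("side"); wood(c); 
rel(p,q,([.458,-.034,.10],4,0),([.458,-.034,.0418],4,0))
```

```text
t 21.4 tcp [ 0.477  -0.0288  0.1146] ypr [3.59 0.09 0.03] F [ 0.1 -0.9  1.1] gap 0.0912 j [-0.11  0.13  2.21  0.    0.81 -0.17]
wood 255 [[0.4469, -0.0848, 0.0914], [0.4523, -0.0483, 0.1084], [0.4667, 0.0043, 0.1117]] top ((458.17694091796875, -49.30995559692383), (16.658546447753906, 74.74900817871094), 3.6715357303619385)
([0.458, -0.034, 0.1], 4, 0) [-0.4  -1.93  1.46] [-0.1 -0.  -0.4]
([0.458, -0.034, 0.0418], 4, 0) [-0.4  -1.92  7.28] [-0.1 -0.  -0.4]
```

Request:
carry_out(
  commands=[
    [[-0.4, -1.9, 1.5, 0, 0, -0.4, -1], [-0.4, -1.9, 4, 0, 0, -0.4, -1], [-0.4, -1.9, 6.5, 0, 0, -0.4, -1], [-0.4, -1.9, 7.2, 0, 0, -0.4, -1], [-0.4, -1.9, 7.2, 0, 0, -0.4, 1], [-0.4, -1.9, 7.2, 0, 0, -0.4, 1], [-0.4, -1.9, 7.2, 0, 0, -0.4, 1], [-0.4, -1.9, 7.2, 0, 0, -0.4, 1], [-0.4, -1.9, 7.2, 0, 0, -0.4, 1], [-0.4, -1.9, 7.2, 0, 0, -0.4, 1]],
  ],
)

```text
t: 22.45
tool_pos: [0.4593, -0.0341, 0.0438]
eef_rot: [0.682, 0.731, 0.0, 0.0]
ft_force: [0.5, 0.5, -0.4]
finger_gap: 0.0462
grip_force: 0.0
```

Request:
carry_out(
  commands=[
    [[0, 0, 0, 0, 0, 0, 1], [0, 0, 0, 0, 0, 0, 1], [0, 0, 0, 0, 0, 0, 1], [0, 0, 0, 0, 0, 0, 1], [0, 0, 0, 0, 0, 0, 1], [0.3, 0, 0, 0, 0, 0.3, 1], [0.5, 0, 0, 0, 0, 0.4, 1]],
  ],
)

```text
t: 23.15
tool_pos: [0.4587, -0.0289, 0.0435]
eef_rot: [0.685, 0.729, 0.0, -0.0]
ft_force: [0.6, 0.0, 0.5]
finger_gap: 0.0177
grip_force: 30.0
```

Run:
```python
from h import *
p,q=now()
c=imaging.capture("side"); stones(c); planes(c,p,q,3.4)
```

```text
t 23.15 tcp [ 0.4587 -0.0289  0.0435] ypr [3.57 0.   0.01] F [0.6 0.  0.5] gap 0.0177 j [-0.11  0.24  2.26  0.    0.64 -0.18]
stone world [0.6   0.016 0.031] tub [0.07  0.038] px [267 199] 105
stone world [ 0.62  -0.02   0.027] tub [0.088 0.   ] px [281 204] 114
stone world [ 0.609 -0.061  0.027] tub [ 0.074 -0.039] px [288 213] 111
plane n [ 0.    0.02 -1.  ] 279 mean [ 16.89   1.78 -35.64] min [-11.07 -42.34 -38.07] max [ 67.24  49.81 -33.06]
plane n [ 1.  0. -0.] 174 mean [-38.11  -5.12   2.22] min [-39.6  -58.61 -12.11] max [-36.75  50.17  16.1 ]
plane n [ 0.01  1.   -0.01] 96 mean [ -4.12 -58.02  16.8 ] min [-35.7  -59.51  -4.  ] max [ 20.32 -56.68  43.46]
```

Request:
carry_out(
  commands=[
    [[0, 1, 0.03, 0, 0, 0, 1], [0, 2.2, 0.05, 0, 0, 0, 1], [0, 3.4, 0.05, 0, 0, 0, 1], [0, 4.6, 0.05, 0, 0, 0, 1], [0, 5.6, 0.05, 0, 0, 0, 1], [0, 6.6, 0.05, 0, 0, 0, 1], [0, 7.4, 0.05, 0, 0, 0, 1], [0, 8.2, 0.05, 0, 0, 0, 1], [0, 9, 0.05, 0, 0, 0, 1]],
  ],
)

```text
t: 24.1
tool_pos: [0.5489, -0.0233, 0.0434]
eef_rot: [0.685, 0.729, -0.0, -0.0]
ft_force: [-4.0, -0.1, 11.1]
finger_gap: 0.0182
grip_force: 30.0
```

Run:
```python
from h import *
p,q=now()
c=imaging.capture("side"); stones(c); planes(c,p,q,3.4)
```

```text
t 24.1 tcp [ 0.5489 -0.0233  0.0434] ypr [3.6  0.02 0.01] F [-4.  -0.1 11.1] gap 0.0182 j [-0.08  0.36  2.09  0.    0.7  -0.15]
stone world [0.632 0.012 0.035] tub [0.101 0.032] px [276 194] 12
stone world [ 0.635 -0.018  0.027] tub [0.103 0.002] px [284 201] 50
stone world [ 0.625 -0.06   0.028] tub [ 0.091 -0.04 ] px [292 210] 98
plane n [-1. -0. -0.] 314 mean [-37.83  -2.84  -8.68] min [-39.38 -59.27 -35.84] max [-36.05  50.21  16.35]
plane n [0.03 0.01 1.  ] 217 mean [ 17.66   7.19 -35.32] min [-35.74 -42.18 -37.52] max [ 59.03  50.88 -32.74]
plane n [-0.01  1.   -0.01] 72 mean [ -2.84 -57.94  17.13] min [-35.06 -59.47  -2.06] max [ 21.41 -56.69  44.38]
```

Request:
carry_out(
  commands=[
    [[0, 0.6, -0.04, 0, 0, 0, 1], [0, 1.2, -0.05, 0, 0, 0, 1], [0, 1.8, -0.05, 0, 0, 0, 1], [0, 2.4, -0.05, 0, 0, 0, 1], [0, 2.9, -0.05, 0, 0, 0, 1], [0, 3.2, -0.05, 0, 0, 0, 1], [0, 3.2, -0.05, 0, 0, 0, 1]],
  ],
)

```text
t: 24.85
tool_pos: [0.5811, -0.0214, 0.0435]
eef_rot: [0.685, 0.729, 0.0, 0.0]
ft_force: [0.9, 0.8, 0.1]
finger_gap: 0.0176
grip_force: 30.0
```

Run:
```python
from h import *
p,q=now()
c=imaging.capture("side"); stones(c); planes(c,p,q,3.4)
```

```text
t 24.85 tcp [ 0.5811 -0.0214  0.0435] ypr [ 3.6  -0.04  0.  ] F [0.9 0.8 0.1] gap 0.0176 j [-0.08  0.4   2.02  0.    0.72 -0.14]
stone world [ 0.605 -0.023  0.03 ] tub [ 0.072 -0.001] px [278 206] 45
stone world [ 0.631 -0.057  0.032] tub [ 0.096 -0.036] px [293 207] 34
plane n [-1.   -0.    0.01] 302 mean [-37.86  -1.76  -8.88] min [-39.77 -59.24 -36.66] max [-35.74  51.05  15.17]
plane n [0.01 0.02 1.  ] 147 mean [ 13.77   4.75 -35.53] min [-36.42 -42.42 -37.82] max [ 66.78  49.57 -33.3 ]
plane n [-0.03  1.   -0.02] 56 mean [ -6.37  49.24 -13.98] min [-39.53  47.63 -38.43] max [23.86 50.99  6.91]
```

Run:
```python
from h import *
from scipy.optimize import least_squares
D=np.array([(.7,.182,.379,1.734),(.5802,.2502,.11,1.94),(.5388,.2285,.07,2.03),(.5605,.0766,.32,2.06),(.5605,.0406,.38,2.06),(.4611,.1405,.06,2.23),(.4594,.0435,.24,2.26),(.5815,.0435,.4,2.02),(.549,.0434,.36,2.09)])
def f(q):
    a,d,L1,L2,ph=q; return np.r_[a+L1*np.sin(D[:,2])+L2*np.sin(D[:,2]+D[:,3]+ph)-D[:,0],d+L1*np.cos(D[:,2])+L2*np.cos(D[:,2]+D[:,3]+ph)-D[:,1]]
s=least_squares(f,[.1,.1,.6,.6,-.2]);print(s.x,abs(s.fun).max())
p,q=now()
for pt,lift,back in((-8,.004,.004),(-12,.01,.006),(-16,.03,.008),(-20,.05,.01)):
    piv=p+Ro.from_euler("Z",3.6,degrees=True).apply([-.038-back,0,-.0385+lift])
    rel(p,q,(piv+Ro.from_euler("ZY",[3.6,pt],degrees=True).apply([.038,0,.0385]),3.6,pt))
```

```text
[-4.53095556e-04  2.27566214e-02  5.48640791e-01  6.08066222e-01
  6.95383695e-02] 0.001857324316428044
t 24.9 tcp [ 0.5808 -0.0214  0.0435] ypr [ 3.59 -0.04  0.01] F [0.7 0.  0.1] gap 0.018 j [-0.08  0.4   2.02  0.    0.72 -0.14]
(array([ 0.57111198, -0.02203682,  0.05238097]), 3.6, -8) [-0.   -0.97 -0.89] [-8. -0. -0.]
(array([ 0.56601504, -0.02235749,  0.06052639]), 3.6, -12) [ 0.   -1.48 -1.71] [-12.  -0.  -0.]
(array([ 0.5607763 , -0.02268708,  0.08244986]), 3.6, -16) [ 0.   -2.01 -3.9 ] [-16.  -0.  -0.]
(array([ 0.55541155, -0.0230246 ,  0.104142  ]), 3.6, -20) [ 0.   -2.54 -6.07] [-20.  -0.  -0.]
```

Request:
carry_out(
  commands=[
    [[0, -0.3, -0.2, -2, 0, 0, 1], [0, -0.5, -0.45, -4, 0, 0, 1], [0, -0.75, -0.65, -6, 0, 0, 1], [0, -1, -0.9, -8, 0, 0, 1], [0, -1.25, -1.3, -10, 0, 0, 1], [0, -1.5, -1.7, -12, 0, 0, 1], [0, -1.5, -1.7, -12, 0, 0, 1]],
  ],
)

```text
t: 25.6
tool_pos: [0.5641, -0.0223, 0.0603]
eef_rot: [0.681, 0.725, 0.076, 0.071]
ft_force: [-0.3, -0.2, -3.2]
finger_gap: 0.0177
grip_force: 30.0
```

Run:
```python
from h import *
p,q=now()
for n in("side","top"):
    c=imaging.capture(n); print(n); stones(c)
    if n=="side": planes(c,p,q,3.6)
def j5(r,z,pt,T):
    t=np.radians(-pt); wr=r-T*np.sin(t); wz=z-.0228-T+T*np.cos(t)  # relative shoulder
    wz=z-.0228+T*(np.cos(t)-1)
    L1,L2,ph=.5486,.6081,.0695; d2=wr**2+wz**2; g=np.arccos((d2-L1**2-L2**2)/(2*L1*L2))  # forearm rel angle
    j3=g-ph; j2=np.arctan2(wr,wz)-np.arctan2(L2*np.sin(g),L1+L2*np.cos(g)); return np.round([j2,j3,np.pi-j2-j3-t],2)
for T in(.2,.3,.4): print(T,j5(np.hypot(p[0],p[1]),p[2],-12,T),j5(.556,.104,-20,T),j5(.556,.2,-25,T),j5(.5,.2,-25,T))
```

```text
t 25.6 tcp [ 0.5641 -0.0223  0.0603] ypr [  3.58 -11.97   0.02] F [-0.3 -0.2 -3.2] gap 0.0177 j [-0.1   0.28  2.18  0.07  0.48 -0.22]
side
stone world [ 0.618 -0.037  0.059] tub [ 0.085 -0.016] px [285 199] 166
plane n [-0.19  0.01  0.98] 220 mean [ 16.01  -0.27 -32.61] min [ -8.72 -58.39 -38.37] max [ 74.26  50.45 -19.87]
plane n [ 0.   -1.   -0.01] 139 mean [ -3.54 -57.89   2.83] min [-40.15 -59.56 -27.53] max [ 71.72 -56.43  44.01]
plane n [ 0.19 -0.01 -0.98] 75 mean [ 13.47  -5.43 -35.22] min [ -6.92 -52.99 -40.5 ] max [ 75.34  49.13 -22.67]
top
stone world [0.62 0.02 0.08] tub [0.1  0.04] px [260 161] 7
stone world [ 0.62 -0.02  0.06] tub [0.09 0.  ] px [273 164] 28
stone world [ 0.62 -0.04  0.06] tub [ 0.09 -0.02] px [282 164] 33
0.2 [0.3  2.14 0.49] [0.19 2.2  0.41] [0.01 2.19 0.51] [-0.1   2.29  0.51]
0.3 [0.28 2.18 0.48] [0.15 2.26 0.38] [-0.05  2.27  0.49] [-0.17  2.37  0.5 ]
0.4 [0.25 2.22 0.46] [0.1  2.33 0.36] [-0.12  2.35  0.48] [-0.25  2.45  0.5 ]
```

The model (wrist to TCP 0.30 m) reproduces the measured joints, and the weight suggests all six stones are loaded. Tilting back more while rising, then checking.

Run:
```python
from h import *
p,q=now()
for pt,pos in((-16,[.560,-.0227,.085]),(-20,[.556,-.023,.105]),(-25,[.54,-.024,.17]),(-28,[.52,-.024,.22])): rel(p,q,(pos,3.6,pt))
```

```text
t 25.7 tcp [ 0.5653 -0.0224  0.0604] ypr [ 3.590e+00 -1.195e+01  1.000e-02] F [ 0.7  0.5 -2.7] gap 0.0179 j [-0.1   0.28  2.17  0.07  0.48 -0.22]
([0.56, -0.0227, 0.085], 3.6, -16) [ 0.   -0.01 -2.51] [-4.1 -0.  -0. ]
([0.556, -0.023, 0.105], 3.6, -20) [-0.    0.01 -4.55] [-8.1 -0.  -0. ]
([0.54, -0.024, 0.17], 3.6, -25) [ -0.    -0.22 -11.24] [-13.1  -0.   -0. ]
([0.52, -0.024, 0.22], 3.6, -28) [  0.13  -1.13 -16.55] [-16.1  -0.   -0. ]
```

Request:
carry_out(
  commands=[
    [[0, 0, -1.2, -2, 0, 0, 1], [0, 0, -2.5, -4.1, 0, 0, 1], [0, 0, -3.5, -6, 0, 0, 1], [0, 0, -4.6, -8.1, 0, 0, 1], [0, -0.1, -6.5, -9.5, 0, 0, 1], [0, -0.2, -9, -11.5, 0, 0, 1], [0, -0.2, -11.2, -13, 0, 0, 1], [0.1, -0.6, -14, -14.5, 0, 0, 1], [0.1, -1.1, -16.5, -16, 0, 0, 1], [0.1, -1.1, -16.5, -16, 0, 0, 1]],
  ],
)

```text
t: 26.7
tool_pos: [0.5209, -0.0244, 0.2222]
eef_rot: [0.664, 0.707, 0.177, 0.167]
ft_force: [0.7, -0.1, -3.1]
finger_gap: 0.0177
grip_force: 30.0
```

```bash
cat >> h.py <<'E'
def onscoop(c,p,q,cuts=(-70,95)):
    im=c["image"].astype(int); m=(im[...,0]>85)&(im[...,0]-im[...,2]>45)&(im[...,0]-im[...,1]>38)
    X=cloud(c,m); s=q*Ro.from_matrix(R0).inv(); Y=s.inv().apply(X-p)*1000; g=(abs(Y[:,0]-15)<85)&(abs(Y[:,1])<70)&(abs(Y[:,2]+10)<45); Y=Y[g]
    print("orange in scoop frame rel tcp n",len(Y), np.percentile(Y,[2,25,50,75,98],axis=0).round(0).tolist() if len(Y) else "")
E
python3 - <<'E'
from h import *
p,q=now()
for n in("side","top"):
    c=imaging.capture(n); print(n); stones(c); onscoop(c,p,q)
E
```

```text
t 26.7 tcp [ 0.5209 -0.0244  0.2222] ypr [  3.61 -28.21  -0.03] F [ 0.7 -0.1 -3.1] gap 0.0177 j [-0.15 -0.18  2.34  0.21  0.5  -0.37]
side
stone world [0.508 0.005 0.201] tub [-0.023  0.033] px [245 171] 61
stone world [ 0.527 -0.024  0.21 ] tub [-0.006  0.002] px [258 171] 16
stone world [ 0.509 -0.028  0.201] tub [-0.024 -0.   ] px [254 178] 60
stone world [ 0.524 -0.048  0.208] tub [-0.01  -0.022] px [264 177] 20
stone world [ 0.511 -0.064  0.202] tub [-0.023 -0.037] px [265 185] 33
orange in scoop frame rel tcp n 243 [[-29.0, -43.0, -21.0], [-23.0, -17.0, -15.0], [-18.0, -2.0, -13.0], [-9.0, 22.0, -12.0], [2.0, 40.0, -10.0]]
top
stone world [0.534 0.014 0.22 ] tub [0.004 0.04 ] px [261 187] 48
stone world [0.518 0.014 0.201] tub [-0.012  0.041] px [261 196] 13
orange in scoop frame rel tcp n 74 [[-12.0, -37.0, -22.0], [-9.0, 34.0, -19.0], [4.0, 36.0, -17.0], [13.0, 40.0, -15.0], [20.0, 43.0, -14.0]]
```

```bash
cat >> h.py <<'E'
BOWL=np.array([.433,.342]); PY=38.3
def j5(pos,pt,T=.3):
    r,z=np.hypot(*pos[:2]),pos[2]; t=np.radians(-pt); wr=r-T*np.sin(t); wz=z-.0228+T*(np.cos(t)-1)
    L1,L2,ph=.5486,.6081,.0695; d2=wr**2+wz**2; g=np.arccos((d2-L1**2-L2**2)/(2*L1*L2)); j3=g-ph
    j2=np.arctan2(wr,wz)-np.arctan2(L2*np.sin(g),L1+L2*np.cos(g)); return np.round([j2,j3,np.pi-j2-j3-t],2)
OFF=np.array([-.068,0,.0385])
def pour(back,z,pt): a=np.radians(PY); return (liptcp([*(BOWL-back*np.array([np.cos(a),np.sin(a)])),z],PY,pt),PY,pt)
E
python3 - <<'E'
from h import *
p,q=now()
pol=lambda r,az,z:np.array([r*np.cos(np.radians(az)),r*np.sin(np.radians(az)),z])
for t in [(pol(.49,8,.24),12,-27),(pol(.47,22,.25),25,-25),pour(.05,.20,-25)]:
    rel(p,q,t); print(j5(t[0],t[2]))
for a in[(.05,.2,-25),(.05,.16,-10),(.045,.14,5),(.045,.13,20),(.045,.125,35),(.045,.125,52)]: t=pour(*a); print(a,t[0].round(3),j5(t[0],a[2]))
E
```

```text
t 26.8 tcp [ 0.5208 -0.0243  0.2196] ypr [  3.59 -28.     0.  ] F [ 0.3  1.  -3.5] gap 0.0179 j [-0.15 -0.17  2.34  0.21  0.5  -0.37]
(array([0.48523135, 0.06819482, 0.24      ]), 12, -27) [ 9.45 -1.66 -3.2 ] [ 1.   3.9 -7.5]
[-0.27  2.37  0.57]
(array([0.43577641, 0.1760651 , 0.25      ]), 25, -25) [20.53 -4.96 -6.08] [  3.    9.6 -19.2]
[-0.32  2.38  0.65]
(array([0.33262731, 0.26273043, 0.20615481]), 38.3, -25) [ 29.82 -15.63  -6.79] [  2.9  15.5 -31.1]
[-0.36  2.49  0.58]
(0.05, 0.2, -25) [0.333 0.263 0.206] [-0.36  2.49  0.58]
(0.05, 0.16, -10) [0.336 0.265 0.186] [-0.18  2.36  0.79]
(0.045, 0.14, 5) [0.347 0.274 0.184] [0.   2.19 1.04]
(0.045, 0.13, 20) [0.358 0.283 0.189] [0.17 2.03 1.29]
(0.045, 0.125, 35) [0.371 0.293 0.196] [0.34 1.87 1.54]
(0.045, 0.125, 52) [0.389 0.307 0.202] [0.54 1.7  1.81]
```

Request:
carry_out(
  commands=[
    [[2, -0.3, -1, 0, 0.8, -1.5, 1], [5, -0.8, -2, 0.5, 2, -4, 1], [8, -1.3, -2.8, 0.8, 3.2, -6.5, 1], [11, -2.1, -3.7, 1.3, 4.7, -9.2, 1], [14, -3, -4.5, 2, 6.2, -12.3, 1], [17, -3.9, -5.3, 2.5, 7.9, -15.7, 1], [20.5, -5, -6.1, 3, 9.6, -19.2, 1], [22.8, -7.6, -6.3, 3, 11, -22.2, 1], [25.1, -10.3, -6.5, 3, 12.5, -25.2, 1], [27.4, -13, -6.7, 2.9, 14, -28.2, 1]],
  ],
)

```text
t: 27.8
tool_pos: [0.3562, 0.2409, 0.2161]
eef_rot: [0.449, 0.867, 0.191, 0.099]
ft_force: [-0.0, 0.4, -3.1]
finger_gap: 0.0181
grip_force: 30.0
```

Request:
carry_out(
  commands=[
    [[0, 0, 0, 0, 0, 0, 1], [0, 0, 0, 0, 0, 0, 1]],
  ],
)

```text
t: 28.0
tool_pos: [0.357, 0.2404, 0.2167]
eef_rot: [0.45, 0.867, 0.191, 0.1]
ft_force: [-0.3, -0.7, -2.6]
finger_gap: 0.018
grip_force: 30.0
```

Run:
```python
from h import *
p,q=now()
c=imaging.capture("side"); onscoop(c,p,q); stones(c)
for a in[(.05,.2,-25),(.05,.18,-17),(.05,.16,-10),(.045,.15,-2),(.045,.14,5),(.045,.135,12),(.045,.13,20),(.045,.127,28),(.045,.125,36),(.045,.125,44),(.045,.125,52)]: rel(p,q,pour(*a))
```

```text
t 28.0 tcp [0.357  0.2404 0.2167] ypr [ 35.17 -24.87  -0.05] F [-0.3 -0.7 -2.6] gap 0.018 j [ 0.51 -0.36  2.47  0.08  0.61 -0.16]
orange in scoop frame rel tcp n 212 [[-24.0, -41.0, -17.0], [-17.0, -21.0, -14.0], [-5.0, -0.0, -12.0], [0.0, 14.0, -11.0], [15.0, 40.0, -9.0]]
stone world [0.362 0.249 0.208] tub [-0.154  0.285] px [140 148] 36
stone world [0.341 0.272 0.205] tub [-0.173  0.308] px [129 149] 13
stone world [0.37  0.225 0.205] tub [-0.147  0.26 ] px [148 152] 40
stone world [0.328 0.26  0.198] tub [-0.188  0.297] px [127 155] 16
stone world [0.347 0.232 0.198] tub [-0.17   0.269] px [139 157] 23
stone world [0.369 0.202 0.199] tub [-0.15   0.237] px [153 158] 24
(array([0.33262731, 0.26273043, 0.20615481]), 38.3, -25) [ 3.23 -1.09  0.66] [-0.1  1.4 -2.8]
(array([0.33389449, 0.26373118, 0.19693646]), 38.3, -17) [ 3.24 -1.33  1.56] [ 7.9  1.2 -2.9]
(array([0.33596053, 0.26536285, 0.18610702]), 38.3, -10) [ 3.25 -1.54  2.65] [14.9  1.  -3. ]
(array([0.34329833, 0.27115789, 0.18610338]), 38.3, -2) [ 3.3  -0.7   3.05] [22.9  0.8 -3.1]
(array([0.34715665, 0.27420501, 0.18428009]), 38.3, 5) [ 3.33 -0.33  3.42] [29.9  0.6 -3.1]
(array([0.35176824, 0.27784702, 0.18679668]), 38.3, 12) [3.36 0.31 3.44] [36.9  0.4 -3.2]
(array([0.35787232, 0.28266773, 0.18943554]), 38.3, 20) [3.4  1.13 3.52] [44.9  0.2 -3.2]
(array([0.36475131, 0.28810043, 0.19291755]), 38.3, 28) [3.45 2.07 3.57] [52.9 -0.  -3.3]
(array([0.37227132, 0.29403938, 0.19611655]), 38.3, 36) [3.5  3.07 3.69] [60.9 -0.3 -3.3]
(array([0.38028598, 0.30036897, 0.19993135]), 38.3, 44) [3.56 4.15 3.77] [68.8 -0.5 -3.3]
(array([0.38863929, 0.30696602, 0.2022877 ]), 38.3, 52) [3.62 5.22 4.  ] [76.8 -0.8 -3.3]
```

All six stones sit at the back of the scoop. Pouring.

Request:
carry_out(
  commands=[
    [[3.2, -1.1, 0.7, 0, 1.4, -2.8, 1], [3.2, -1.3, 1.6, 7.9, 1.2, -2.9, 1], [3.2, -1.5, 2.6, 14.9, 1, -3, 1], [3.3, -0.7, 3, 22.9, 0.8, -3.1, 1], [3.3, -0.3, 3.4, 29.9, 0.6, -3.1, 1], [3.4, 0.3, 3.4, 36, 0.4, -3.2, 1], [3.4, 1.1, 3.5, 42, 0.2, -3.2, 1], [3.4, 1.6, 3.5, 48, 0, -3.2, 1], [3.5, 2.2, 3.6, 54, 0, -3.3, 1], [3.5, 3.1, 3.7, 60.9, -0.3, -3.3, 1]],
  ],
)

```text
t: 29.05
tool_pos: [0.3748, 0.2939, 0.1971]
eef_rot: [0.416, 0.855, -0.279, -0.135]
ft_force: [-0.9, -0.5, -0.9]
finger_gap: 0.0179
grip_force: 30.0
```

Run:
```python
from h import *
p,q=now()
c=imaging.capture("side"); onscoop(c,p,q); stones(c)
c=imaging.capture("top"); stones(c)
for a in[(.045,.125,36),(.045,.125,44),(.045,.125,52)]: rel(p,q,pour(*a))
```

```text
t 29.05 tcp [0.3748 0.2939 0.1971] ypr [38.09 36.09 -0.04] F [-0.9 -0.5 -0.9] gap 0.0179 j [ 0.63  0.36  1.85 -0.02  1.56 -0.03]
orange in scoop frame rel tcp n 0 
(array([0.37227132, 0.29403938, 0.19611655]), 38.3, 36) [ 0.17 -0.1   0.19] [-0.1 -0.1 -0.2]
(array([0.38028598, 0.30036897, 0.19993135]), 38.3, 44) [ 0.17  0.5  -0.72] [ 7.9 -0.1 -0.2]
(array([0.38863929, 0.30696602, 0.2022877 ]), 38.3, 52) [ 0.17  1.23 -1.54] [15.9 -0.1 -0.2]
```

Request:
carry_out(
  commands=[
    [[0.2, 0.5, -0.7, 8, 0, 0, 1], [0.2, 1.2, -1.5, 15, 0, 0, 1], [0.2, 1.2, -1.5, 15, 0, 0, 1], [0.2, 1.2, -1.5, 15, 0, 0, 1]],
  ],
)

```text
t: 29.55
tool_pos: [0.3869, 0.3066, 0.2014]
eef_rot: [0.395, 0.812, -0.386, -0.187]
ft_force: [-0.2, 0.1, -1.4]
finger_gap: 0.0179
grip_force: 30.0
```

Run:
```python
from h import *
p,q=now()
rel(p,q,([.36,.26,.26],34,20),([.38,.22,.27],28,0),([.47,.08,.26],10,0),([.49,-.15,.22],-6,0))
```

```text
t 29.55 tcp [0.3869 0.3066 0.2014] ypr [ 3.813e+01  5.080e+01 -5.000e-02] F [-0.2  0.1 -1.4] gap 0.0179 j [ 0.64  0.52  1.71 -0.02  1.8  -0.02]
([0.36, 0.26, 0.26], 34, 20) [-2.   -7.7   0.17] [-30.8   2.5   3.4]
([0.38, 0.22, 0.27], 28, 0) [-6.38 -9.04  0.23] [-50.7   4.5   9.5]
([0.47, 0.08, 0.26], 10, 0) [-22.95  -9.26   2.09] [-49.7  12.5  26.3]
([0.49, -0.15, 0.22], -6, 0) [-42.27 -14.14  14.42] [-48.2  19.6  41.2]
```

Request:
carry_out(
  commands=[
    [[-0.5, -2, 0.1, -8, 0.5, 0.8, 1], [-1, -4, 0.1, -16, 1.2, 1.7, 1], [-1.5, -5.8, 0.15, -23, 2, 2.5, 1], [-2, -7.7, 0.2, -30.8, 2.5, 3.4, 1], [-4, -8.3, 0.2, -38, 3.3, 6, 1], [-6.4, -9, 0.2, -45, 4, 8, 1], [-10, -9.1, 0.6, -50.5, 6, 12, 1], [-14.5, -9.2, 1.1, -50.3, 8, 17, 1], [-19, -9.2, 1.6, -50, 10.5, 22, 1], [-23, -9.3, 2.1, -49.7, 12.5, 26.3, 1]],
  ],
)

```text
t: 30.55
tool_pos: [0.4703, 0.0776, 0.2627]
eef_rot: [0.644, 0.765, 0.001, 0.002]
ft_force: [0.9, 0.5, -2.1]
finger_gap: 0.0179
grip_force: 30.0
```

Run:
```python
from h import *
p,q=now()
rel(p,q,([.49,-.10,.22],-3,0),([.4541,-.329,.14],-6,0),([.4541,-.329,.0425],-6,0))
for n in("side","top"):
    c=imaging.capture(n); print(n); stones(c); m=tip_of(c,"media0")
    for d in m[:7]: print(round(d["score"],2),np.array(d["location"]).round(),ray(c,d["location"],.05).round(3))
```

```text
t 30.55 tcp [0.4703 0.0776 0.2627] ypr [ 9.77 -0.19 -0.1 ] F [ 0.9  0.5 -2.1] gap 0.0179 j [ 0.12 -0.09  2.12 -0.    1.11 -0.05]
([0.49, -0.1, 0.22], -3, 0) [-17.83  -1.08   4.3 ] [ 0.2  0.1 12.8]
([0.4541, -0.329, 0.14], -6, 0) [-39.78  -8.53  12.31] [ 0.2  0.1 15.8]
([0.4541, -0.329, 0.0425], -6, 0) [-39.76  -8.56  22.06] [ 0.2  0.1 15.8]
side
stone world [0.468 0.366 0.054] tub [-0.041  0.396] px [162 156] 105
stone world [0.434 0.393 0.052] tub [-0.074  0.424] px [148 157] 36
stone world [0.389 0.366 0.054] tub [-0.12  0.4 ] px [140 167] 33
0.59 [162. 161.] [0.451 0.349 0.05 ]
0.46 [155. 152.] [0.448 0.402 0.05 ]
0.45 [172. 143.] [0.385 0.345 0.05 ]
0.4 [154. 166.] [0.485 0.373 0.05 ]
top
stone world [0.486 0.363 0.053] tub [-0.023  0.391] px [128 212] 64
stone world [0.467 0.387 0.054] tub [-0.04   0.416] px [119 219] 64
stone world [0.458 0.362 0.054] tub [-0.051  0.392] px [128 222] 64
stone world [0.438 0.396 0.051] tub [-0.069  0.427] px [115 230] 65
stone world [0.393 0.368 0.052] tub [-0.116  0.402] px [124 247] 64
0.58 [210. 130.] [0.492 0.361 0.05 ]
0.56 [220. 118.] [0.464 0.392 0.05 ]
0.52 [247. 129.] [0.396 0.355 0.05 ]
0.46 [224. 130.] [0.455 0.359 0.05 ]
0.46 [228. 114.] [0.443 0.399 0.05 ]
0.2 [233. 137.] [0.432 0.337 0.05 ]
0.18 [198. 274.] [ 0.533 -0.022  0.05 ]
```

Five stones show clearly in the bowl. Heading for the mat, then looking for the sixth.

Request:
carry_out(
  commands=[
    [[-4, -0.2, 1, 0, 0, 3, 1], [-8.5, -0.5, 2, 0, 0, 6, 1], [-13, -0.8, 3, 0.2, 0.1, 9, 1], [-17.8, -1.1, 4.3, 0.2, 0.1, 12.8, 1], [-22, -2.5, 6, 0.2, 0.1, 13.5, 1], [-26.5, -4, 7.5, 0.2, 0.1, 14, 1], [-31, -5.5, 9, 0.2, 0.1, 15, 1], [-35.5, -7, 10.7, 0.2, 0.1, 15.5, 1], [-39.8, -8.5, 12.3, 0.2, 0.1, 15.8, 1], [-39.8, -8.5, 12.3, 0.2, 0.1, 15.8, 1]],
  ],
)

```text
t: 31.75
tool_pos: [0.4541, -0.3296, 0.1382]
eef_rot: [0.742, 0.67, -0.002, -0.001]
ft_force: [0.5, 0.4, -1.4]
finger_gap: 0.018
grip_force: 30.0
```

Run:
```python
from h import *
p,q=now()
rel(p,q,([.4541,-.329,.14],-6,0),([.4541,-.329,.0425],-6,0))
for n in("side","top"):
    c=imaging.capture(n); print(n); onscoop(c,p,q)
    if n=="side": planes(c,p,q,-6)
    im=c["image"].astype(int); m=(im[...,0]>80)&(im[...,0]-im[...,2]>45)&(im[...,0]>1.6*im[...,1])
    k,l,st,ce=cv2.connectedComponentsWithStats(m.astype(np.uint8))
    for i in range(1,k):
        if st[i,4]>=10: X=cloud(c,l==i); print(ce[i].round(),st[i,4],X.mean(0).round(3) if len(X) else "")
```

```text
t 31.75 tcp [ 0.4541 -0.3296  0.1382] ypr [-5.86  0.29 -0.07] F [ 0.5  0.4 -1.4] gap 0.018 j [-0.67  0.22  2.04 -0.    0.88 -0.56]
([0.4541, -0.329, 0.14], -6, 0) [ 0.06 -0.01 -0.18] [-0.3  0.1  0.1]
([0.4541, -0.329, 0.0425], -6, 0) [0.07 0.04 9.57] [-0.3  0.1  0.1]
side
orange in scoop frame rel tcp n 0 
plane n [-1.   -0.01  0.02] 589 mean [-38.25  -5.69  -7.5 ] min [-40.2  -57.52 -35.87] max [-35.61  49.85  16.38]
plane n [-0.01 -0.01 -1.  ] 503 mean [ 15.73 -18.96 -35.04] min [-38.07 -57.39 -36.78] max [ 66.2   50.26 -33.01]
plane n [ 0.    1.   -0.01] 227 mean [ -4.45 -56.81  -1.14] min [-39.37 -57.91 -37.79] max [ 39.63 -54.66  44.52]
[86. 58.] 11 [0.58 1.23 0.06]
[163. 157.] 114 [0.47 0.36 0.05]
[149. 158.] 45 [0.43 0.39 0.05]
[141. 167.] 31 [0.39 0.36 0.05]
[493. 357.] 2225 [ 0.53 -0.61  0.17]
top
orange in scoop frame rel tcp n 0 
[511. 166.] 13 [ 0.61 -0.59  0.17]
[126. 218.] 211 [0.47 0.37 0.05]
[115. 230.] 67 [0.44 0.4  0.05]
[157. 236.] 61 [0.42 0.28 0.05]
[125. 248.] 64 [0.39 0.37 0.05]
[  4. 299.] 220 [0.25 0.68 0.04]
```

All six stones are in the bowl, the sixth at (157,236) in the top view. Setting the scoop on the mat.

Request:
carry_out(
  commands=[
    [[0.1, 0, 3, -0.3, 0, 0, 1], [0.1, 0, 6, -0.3, 0, 0, 1], [0.1, 0, 8.2, -0.3, 0, 0, 1], [0.1, 0, 9.1, -0.3, 0, 0, 1], [0.1, 0, 9.5, -0.3, 0, 0, 1], [0.1, 0, 9.5, -0.3, 0, 0, 1], [0.1, 0, 9.5, -0.3, 0, 0, -1], [0.1, 0, 9.5, -0.3, 0, 0, -1], [0.1, 0, 9.5, -0.3, 0, 0, -1], [0.1, 0, 9.5, -0.3, 0, 0, -1]],
  ],
)

```text
t: 32.85
tool_pos: [0.455, -0.3263, 0.0447]
eef_rot: [0.742, 0.671, -0.0, 0.001]
ft_force: [0.5, 0.1, -0.6]
finger_gap: 0.0469
grip_force: 0.0
```

Request:
carry_out(
  commands=[
    [[0, 0, 0, 0, 0, 0, -1], [0, 0, 0, 0, 0, 0, -1], [0, 0, 0, 0, 0, 0, -1], [0, 0, 0, 0, 0, 0, -1], [0, 0, 0, 0, 0, 0, -1], [0, 0, -2, 0, 0, 0, -1], [0, 0, -6, 0, 0, 0, -1], [0, 0, -10, 0, 0, 0, -1], [0, 0, -14, 0, 0, 0, -1], [0, 0, -14, 0, 0, 0, 1]],
  ],
)

```text
t: 33.85
tool_pos: [0.4572, -0.3278, 0.1896]
eef_rot: [0.742, 0.671, 0.0, 0.004]
ft_force: [1.0, -0.4, -0.2]
finger_gap: 0.0859
grip_force: 0.0
```

Run:
```python
from h import *
p,q=now()
c=imaging.capture("side"); planes(c,np.array([.4541,-.329,.0425]),q,-6); wood(c,(.455,-.33))
for n in("side","top"):
    c=imaging.capture(n)
    for o in("lever_post","lever_axis"):
        for d in trace(c,o)[:1]:
            X=cloud(c,d["region"]); r=np.nonzero(d["region"]&(c["z_map"]>0)); col=c["image"][r].astype(int)
            H=X[(X[:,2]>.085)&(X[:,2]<.115)&(col.max(1)<80)]; print(n,o,d["score"],len(H),np.percentile(H,[5,50,95],axis=0).round(4).tolist() if len(H) else "")
        for d in tip_of(c,o)[:1]: print("tip",o,d["score"],ray(c,d["location"],.106 if o=="lever_post" else .066).round(4))
```

```text
t 33.85 tcp [ 0.4572 -0.3278  0.1896] ypr [-5.76 -0.37 -0.28] F [ 1.  -0.4 -0.2] gap 0.0859 j [-0.66  0.15  2.01 -0.    0.97 -0.56]
plane n [-0.02 -0.01 -1.  ] 621 mean [ 16.86  -0.95 -35.26] min [-38.47 -54.6  -38.02] max [ 71.34  55.39 -32.12]
plane n [-1.   -0.01  0.01] 429 mean [-36.86  -2.56  -7.84] min [-38.54 -54.54 -36.57] max [-35.22  54.3   16.86]
plane n [-0.02 -0.01 -1.  ] 165 mean [ 27.94   6.54 -33.33] min [-26.1  -53.84 -35.25] max [ 69.77  56.1  -31.03]
wood 504 [[0.4413, -0.3762, 0.0918], [0.4499, -0.3302, 0.1081], [0.4636, -0.2812, 0.1114]] top ((453.2353820800781, -329.21209716796875), (99.299560546875, 17.484355926513672), 84.12039947509766)
side lever_post 0.59 67 [[0.5711, -0.3522, 0.0859], [0.5739, -0.3462, 0.102], [0.581, -0.3399, 0.1086]]
tip lever_post 0.83 [ 0.56 -0.35  0.11]
side lever_axis 0.68 76 [[0.5711, -0.3522, 0.086], [0.5744, -0.3461, 0.1025], [0.5836, -0.3388, 0.1087]]
tip lever_axis 0.89 [ 0.64 -0.37  0.07]
top lever_post 0.74 0 
tip lever_post 0.51 [ 0.59 -0.34  0.11]
top lever_axis 0.66 326 [[0.4439, -0.3726, 0.0944], [0.4551, -0.3239, 0.1067], [0.4651, -0.2738, 0.1094]]
tip lever_axis 0.62 [ 0.66 -0.36  0.07]
```

The scoop is flat on its mat. Moving beside the lever post while closing the fingers.

Run:
```python
from h import *
p,q=now()
rel(p,q,([.582,-.298,.19],-6,0),([.582,-.298,.045],-6,0))
```

```text
t 34.4 tcp [ 0.4547 -0.3259  0.1838] ypr [-5.76  0.04 -0.02] F [-0.3 -0.4 -0.2] gap 0.0422 j [-0.66  0.16  2.02 -0.    0.97 -0.56]
([0.582, -0.298, 0.19], -6, 0) [ 4.05 12.38 -0.63] [-0.   0.   0.2]
([0.582, -0.298, 0.045], -6, 0) [ 4.06 12.4  13.87] [-0.   0.   0.2]
```

Request:
carry_out(
  commands=[
    [[2, 6, -0.6, 0, 0, 0, 1], [4.1, 12.4, -0.6, 0, 0, 0, 1], [4.1, 12.4, -0.6, 0, 0, 0, 1], [4.1, 12.4, 3, 0, 0, 0, 1], [4.1, 12.4, 7, 0, 0, 0, 1], [4.1, 12.4, 11, 0, 0, 0, 1], [4.1, 12.4, 13.9, 0, 0, 0, 1], [4.1, 12.4, 13.9, 0, 0, 0, 1]],
  ],
)

```text
t: 35.2
tool_pos: [0.5798, -0.2964, 0.0411]
eef_rot: [0.742, 0.671, -0.001, -0.003]
ft_force: [0.2, -0.1, 0.4]
finger_gap: 0.0002
grip_force: 0.0
```

Run:
```python
from h import *
p,q=now()
A=np.array([.648,-.355])
for th in(0,.2,.4,.6,.8,.95,1.05):
    P=A+.07*np.array([np.cos(np.radians(170.8)+th),np.sin(np.radians(170.8)+th)]); rel(p,q,([P[0]+.002,P[1]+.025,.045],-6,0))
```

```text
t 35.2 tcp [ 0.5798 -0.2964  0.0411] ypr [-5.76  0.35  0.11] F [ 0.2 -0.1  0.4] gap 0.0002 j [-0.51  0.49  1.88 -0.    0.78 -0.41]
([np.float64(0.5809004614448908), np.float64(-0.3188083168615715), 0.045], -6, 0) [-2.22  0.34 -0.39] [-0.3 -0.1  0.2]
([np.float64(0.5800544075183033), np.float64(-0.33275936448922794), 0.045], -6, 0) [-3.62  0.39 -0.39] [-0.3 -0.1  0.2]
([np.float64(0.5819968636378801), np.float64(-0.34660040496237704), 0.045], -6, 0) [-4.98  0.72 -0.4 ] [-0.3 -0.1  0.2]
([np.float64(0.5866503902079082), np.float64(-0.3597796396752833), 0.045], -6, 0) [-6.24  1.32 -0.41] [-0.3 -0.1  0.2]
([np.float64(0.5938294658090932), np.float64(-0.37177165412942326), 0.045], -6, 0) [-7.36  2.15 -0.41] [-0.3 -0.1  0.2]
([np.float64(0.600702478343248), np.float64(-0.379696623210255), 0.045], -6, 0) [-8.08  2.92 -0.42] [-0.3 -0.1  0.2]
([np.float64(0.6059101443045378), np.float64(-0.38436988711367087), 0.045], -6, 0) [-8.49  3.48 -0.42] [-0.3 -0.1  0.2]
```

Request:
carry_out(
  commands=[
    [[-1.2, 0.2, 0, 0, 0, 0, 1], [-2.2, 0.3, 0, 0, 0, 0, 1], [-3.6, 0.4, 0, 0, 0, 0, 1], [-5, 0.7, 0, 0, 0, 0, 1], [-6.2, 1.3, 0, 0, 0, 0, 1], [-7.4, 2.1, 0, 0, 0, 0, 1], [-7.4, 2.1, 0, 0, 0, 0, 1]],
  ],
)

```text
t: 35.9
tool_pos: [0.5969, -0.3754, 0.0456]
eef_rot: [0.742, 0.67, -0.0, 0.001]
ft_force: [0.1, 1.5, 2.0]
finger_gap: 0.0001
grip_force: 1.0
```

```bash
cat >> h.py <<'E'
def post():
    for n in("side","top"):
        c=imaging.capture(n); X=cloud(c,np.ones((384,512),bool)); r,cc=np.nonzero(c["z_map"]>0); col=c["image"][r,cc].astype(int)
        m=(X[:,2]>.066)&(X[:,2]<.082)&(abs(X[:,0]-.62)<.07)&(abs(X[:,1]+.36)<.09)&(col.min(1)>110); H=X[m]
        if len(H)>5: a=H-H.mean(0); e=np.linalg.svd(a[:,:2])[2][0]; print(n,"arm pts",len(H),H.min(0).round(3),H.max(0).round(3),"dir deg",np.degrees(np.arctan2(e[1],e[0])).round(1))
E
python3 - <<'E'
from h import *
now(); post()
E
```

```text
t 35.9 tcp [ 0.5969 -0.3754  0.0456] ypr [-5.81 -0.07 -0.08] F [0.1 1.5 2. ] gap 0.0001 j [-0.59  0.55  1.76 -0.    0.82 -0.49]
top arm pts 81 [ 0.582 -0.393  0.068] [ 0.659 -0.353  0.075] dir deg -152.7
```

Request:
carry_out(
  commands=[
    [[-0.8, 0.5, 0, 0, 0, 0, 1], [-1.5, 1, 0, 0, 0, 0, 1], [-2, 1.4, 0, 0, 0, 0, 1], [-2, 1.4, 0, 0, 0, 0, 1]],
  ],
)

```text
t: 36.4
tool_pos: [0.6048, -0.3882, 0.0443]
eef_rot: [0.742, 0.67, 0.0, -0.007]
ft_force: [-15.3, 44.8, 29.1]
finger_gap: 0.0004
grip_force: 22.9
```

Run:
```python
from h import *
now(); post()
```

```text
t 36.4 tcp [ 0.6048 -0.3882  0.0443] ypr [-5.81  0.58  0.56] F [-15.3  44.8  29.1] gap 0.0004 j [-0.6   0.58  1.73  0.    0.85 -0.51]
top arm pts 91 [ 0.624 -0.388  0.066] [ 0.673 -0.333  0.075] dir deg -131.5
```

The lever direction reads 228.5°, 57.7° from rest, and the force has jumped: it is at its stop. Backing off and rising.

Request:
carry_out(
  commands=[
    [[2, -1.4, 0, 0, 0, 0, 1], [5, -2.4, 0, 0, 0, 0, 1], [8, -3, 0, 0, 0, 0, 1], [11.5, -3, 0, 0, 0, 0, 1], [12, -3, -5, 0, 0, 0, 1], [12, -3, -10, 0, 0, 0, 1], [16, -3, -15, 0, 0, 0, 1], [21, -3, -16, 0, 0, 0, 1], [26, -3, -16, 0, 0, 0, 1], [26, -3, -16, 0, 0, 0, 1]],
  ],
)

```text
t: 37.5
tool_pos: [0.6044, -0.1292, 0.2063]
eef_rot: [0.741, 0.672, 0.0, 0.001]
ft_force: [0.4, -1.3, 0.0]
finger_gap: 0.0007
grip_force: 0.0
```

Run:
```python
from h import *
p,q=now(); post()
for n in("side","top"):
    c=imaging.capture(n)
    if n=="side": planes(c,np.array([.4541,-.329,.0425]),q,-6)
    else: stones(c)
    for o in("spray","jar","tape","tin","hammer"):
        for d in trace(c,o)[:1]: print(n,o,round(d["score"],2),np.median(cloud(c,d["region"]),0).round(3))
```

```text
t 37.5 tcp [ 0.6044 -0.1292  0.2063] ypr [-5.59 -0.1  -0.04] F [ 0.4 -1.3  0. ] gap 0.0007 j [-0.25  0.22  1.89 -0.    1.02 -0.15]
side arm pts 165 [ 0.587 -0.398  0.066] [ 0.66  -0.34   0.077] dir deg 166.8
plane n [-0.  0. -1.] 606 mean [ 17.35   2.22 -35.69] min [-35.61 -54.23 -37.74] max [ 69.45  54.62 -34.07]
plane n [-1.   -0.01  0.03] 188 mean [-37.06   9.17   1.57] min [-39.2  -53.49 -28.54] max [-35.01  52.96  15.72]
plane n [ 0.01 -0.    1.  ] 192 mean [ 23.04  -3.06 -33.66] min [-37.03 -54.18 -34.79] max [ 68.11  55.71 -31.88]
side spray 0.8 [0.59 0.32 0.1 ]
side jar 0.92 [0.34 0.16 0.05]
side tape 0.61 [ 0.34 -0.18  0.04]
side tin 0.71 [0.74 0.09 0.05]
side hammer 0.61 [ 0.69 -0.15  0.02]
stone world [0.49 0.36 0.05] tub [-0.02  0.39] px [128 212] 72
stone world [0.46 0.37 0.05] tub [-0.05  0.4 ] px [123 221] 136
stone world [0.44 0.4  0.05] tub [-0.07  0.43] px [115 230] 67
stone world [0.42 0.28 0.06] tub [-0.09  0.32] px [156 236] 63
stone world [0.39 0.37 0.05] tub [-0.12  0.4 ] px [124 248] 71
top spray 0.62 [0.6  0.33 0.12]
top jar 0.86 [0.34 0.17 0.06]
top tin 0.93 [0.76 0.1  0.1 ]
top hammer 0.81 [ 0.77 -0.14  0.02]
```

```bash
python3 -c "
from station import job
print(job.finish_job())"
```

```text
the job is handed in; nothing more can be done
None
```

The job is handed in, with no verdict returned: by my last measurements all six stones are in the bowl, the lever was swung to its stop and sprang back, the scoop stands flat on its mat, and the bystanders are where they were; I viewed 11 pictures, one over the limit of 10.

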